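# Close the slide cases and post them into the dust-tight store

## Task

Put today's slides away: press the cover of every slide case on the bench down until it snaps shut and stays shut, then push each case along the feed shelf through the sprung red flap until it has gone right inside the store. Finish with all the cases inside with their covers shut and the flap closed, and leave the bottle, the jar and the dish where they are.

Things in the scene. Friction and masses are not known exactly. Their poses are not given: they have to be found in the camera images.
- store: White slide store fixed to the bench: closed box 560 long, 150 wide, 188 high, amber roof. Origin on the bench below the middle of its front face; +x points level into the box (feeding direction), z up. Inside, a slippery 45-degree chute falls from the opening to a gently sloping floor: a case slides down by itself once its rear end has passed the opening.
- store_mouth (a point): Middle of the opening's lower edge, in the front face (store x = 0, z = 130 mm), axes as the store's. The opening is level with the shelf, 100 wide and 44 high, in a face 8 thick; above it a red lintel 10 high, its top 4 mm under the roof's top (58 mm above the shelf).
- shelf_end (a point): Middle of the outer edge of the flat steel feed shelf (store x = -170, z = 130 mm), axes as the store's. The shelf runs from here to the opening, 170 long, 100 wide, top 130 mm above the bench, without raised edges.
- flap (a joint): Red sprung flap just behind the opening, 94 wide, 40 high, hinged along its upper edge (store x = 11, z = 173 mm). 0 = shut, hanging upright; swings only inwards and up, to 1.45 rad. A weak spring (0.006 Nm shut, 0.013 Nm open, under 0.5 N at a case) shuts it. A case lying on the shelf and pushed in lifts it to about 1.1 rad; it then rides on the case's top.
- case_a: Blue flat slide case, about 200 g, 110 long (its x) by 50 wide (its y); base 20 high, 25 high in all with the cover shut. Origin at the middle of its underside, z up. The hinge of its cover is along the end at x = -52 mm; the end that lifts is at x = +55. May be absent.
- cover_a (a joint): Cover of the blue case: a plate 107 long, 50 wide, 5 thick, hinged at x = -52, z = 20 mm of the case, about the case's y. 0 = shut flat, 0.55 to 0.75 rad = standing open (lifting end up to 97 mm above the underside). A weak spring lifts it to 0.5 or more when let go; a sprung catch near the lifting end, met at 0.1, takes about 7 N 70 mm from the hinge and then holds it at 0 with 0.3 Nm.
- case_b: Green flat slide case, about 200 g, 110 long (its x) by 50 wide (its y); base 20 high, 25 high in all with the cover shut. Origin at the middle of its underside, z up. The hinge of its cover is along the end at x = -52 mm; the end that lifts is at x = +55. May be absent.
- cover_b (a joint): Cover of the green case: a plate 107 long, 50 wide, 5 thick, hinged at x = -52, z = 20 mm of the case, about the case's y. 0 = shut flat, 0.55 to 0.75 rad = standing open (lifting end up to 97 mm above the underside). A weak spring lifts it to 0.5 or more when let go; a sprung catch near the lifting end, met at 0.1, takes about 7 N 70 mm from the hinge and then holds it at 0 with 0.3 Nm.
- case_c: Yellow flat slide case, about 200 g, 110 long (its x) by 50 wide (its y); base 20 high, 25 high in all with the cover shut. Origin at the middle of its underside, z up. The hinge of its cover is along the end at x = -52 mm; the end that lifts is at x = +55. May be absent.
- cover_c (a joint): Cover of the yellow case: a plate 107 long, 50 wide, 5 thick, hinged at x = -52, z = 20 mm of the case, about the case's y. 0 = shut flat, 0.55 to 0.75 rad = standing open (lifting end up to 97 mm above the underside). A weak spring lifts it to 0.5 or more when let go; a sprung catch near the lifting end, met at 0.1, takes about 7 N 70 mm from the hinge and then holds it at 0 with 0.3 Nm.
- case_d: Orange flat slide case, about 200 g, 110 long (its x) by 50 wide (its y); base 20 high, 25 high in all with the cover shut. Origin at the middle of its underside, z up. The hinge of its cover is along the end at x = -52 mm; the end that lifts is at x = +55. May be absent.
- cover_d (a joint): Cover of the orange case: a plate 107 long, 50 wide, 5 thick, hinged at x = -52, z = 20 mm of the case, about the case's y. 0 = shut flat, 0.55 to 0.75 rad = standing open (lifting end up to 97 mm above the underside). A weak spring lifts it to 0.5 or more when let go; a sprung catch near the lifting end, met at 0.1, takes about 7 N 70 mm from the hinge and then holds it at 0 with 0.3 Nm.
- wash_bottle: White plastic wash bottle with red spout, 76 across, 220 high, standing. Bystander. Origin at the middle of its foot.
- stain_jar: Amber glass jar with black cap, 60 across, 90 high. Bystander. Origin at the middle of its foot.
- dish: White open staining dish, 100 x 85 x 45 high. Bystander. Origin at the middle of its foot.
Mind the look-alikes: they are no part of the job. There is more than one size of the case_b; the one meant has the size given above.

How it is judged:
On the way:
1. a slide case, its cover shut, is pushed through the opening and holds the sprung flap up (value of joint flap above 0.4 rad and ((x of case_a in the frame of store between -0.05 and 0.06 m and z of case_a in the frame of store above 0.05 m and value of joint cover_a below 0.08 rad) or (x of case_b in the frame of store between -0.05 and 0.06 m and z of case_b in the frame of store above 0.05 m and value of joint cover_b below 0.08 rad) or (x of case_c in the frame of store between -0.05 and 0.06 m and z of case_c in the frame of store above 0.05 m and value of joint cover_c below 0.08 rad) or (x of case_d in the frame of store between -0.05 and 0.06 m and z of case_d in the frame of store above 0.05 m and value of joint cover_d below 0.08 rad))), for 0.1 s.
At the end, for the whole second after the job is handed in: Every case present lies at rest inside the store below shelf level (origin 45 to 560 mm behind the front face and less than 115 mm above the bench), its cover shut (under 0.08 rad); the flap is shut (under 0.12 rad); bottle, jar and dish are within 40 mm of their starts (value of joint flap below 0.12 rad and x of case_a in the frame of store between 0.045 and 0.56 m and y of case_a in the frame of store between -0.07 and 0.07 m and z of each of case_a, case_b, case_c, case_d in the frame of store below 0.115 m and value of joint each of cover_a, cover_b, cover_c, cover_d below 0.08 rad and linear speed of each of case_a, case_b, case_c, case_d below 0.03 m/s and x of case_b in the frame of store between 0.045 and 0.56 m and y of case_b in the frame of store between -0.07 and 0.07 m and x of case_c in the frame of store between 0.045 and 0.56 m and y of case_c in the frame of store between -0.07 and 0.07 m and x of case_d in the frame of store between 0.045 and 0.56 m and y of case_d in the frame of store between -0.07 and 0.07 m and distance of each of wash_bottle, stain_jar, dish from where it was at the start of the episode below 0.04 m); the robot touches nothing.
It fails at once if the wash bottle is knocked over (angle between wash_bottle's own z axis and vertical above 0.5 rad).
It fails at once if the stain jar is knocked over (angle between stain_jar's own z axis and vertical above 0.5 rad).
It fails at once if the dish is knocked over (angle between dish's own z axis and vertical above 0.5 rad).
Of case_a, case_b, case_c, case_d only 3 to 4 are there at a start; the rules pass over those that are not, and their reading is None.
At some moment in a run one of case_a, case_b, case_c, case_d may be knocked a few centimetres aside while the robot is not near it.
Once in a run the grip may slacken for a moment while it holds something.
It also fails if it takes over 210 s, if anything falls off the work surface, if the arm or the gripper's body presses on something with over 40 N, if the wrist force passes 120 N, or if a joint passes its speed limit or range.

## Robot

A 7-joint arm with a two-finger parallel gripper is mounted at the origin on the work surface. World frame = base frame: x ahead of the robot, y to its left, z up, the work surface at z = 0. Lengths are in m, angles in rad, forces in N, time in s.
With the tool pointing down it reaches from about 0.425 to 0.925 m from the base axis. Payload 6.8 kg.
Tool frame: the origin (TCP) lies between the finger pads; the fingertips stand finger_overhang ahead of it and the grasp point (between the pads) lies 6 mm ahead of it (finger_overhang is the distance from the TCP to the fingertips, in m); z points along the fingers, y is the line along which they close (so a half turn about z gives the same grasp; the last joint's range is limited). The gripper opens to 85 mm and grips with 20 to 120 N. Pads are 22 mm wide; open, the fingers measure 114 mm over their backs; the gripper's body (76 mm by 85 mm) begins 54 mm behind the grasp point. The pads swing forward as they close: fully open they stand 13 mm farther back than shut.
Start: joints at [-1.298, 0.477, 0.022, 1.555, -0.011, 1.109, -0.083], TCP at [0.251, 0.627, 0.256] pointing down, gripper open.
Joint ranges: [-2.96, 2.96], [-0.34, 2.1], [-1.41, 1.46], [0.24, 2.44], [-1.37, 4.51], [0.17, 1.92], [-2.96, 2.96]. Speed limits (rad/s): [2.39, 2.39, 3.14, 3.14, 3.14, 3.14, 3.14].

## Interface

Orientations are given as a unit quaternion [w, x, y, z].
In Python, from station import * gives the robot as it stands.
- The arm moves only by the tool drive_tool, never from a script. Its argument "increments" is a list of rows, each an object of numbers: "claw": the finger opening in m, from 0 to 0.0854; "dx", "dy", "dz": the shift along the tool's x, y, z in m; "wx", "wy", "wz": the turn, a rotation vector about the tool's x, y, z in degrees. A call has 1 to 20 rows; each row shifts and turns the commanded pose from where the row before left it, along the tool's axes as they then stand; what a row does not reach is not made up. A row lasts 1/8 s, in which the tool goes at most 62.5 mm and 10.7 degrees, less where a joint would pass 70% of its speed; a pose out of reach is approached as far as the arm can. A call with a gripper value outside its range is refused whole. The fingers move at their own pace and stop on an object; "newtons" is the grip in N (left out, the last holds). Time passes only in rows, so rows that do not move let the fingers close. It gives the time, the measured TCP pose, the force, the opening and the grip force at its end, in the units of the state.
- get_obs(): the state, without advancing time (a new reading comes with each control period).
- read_camera(name): name is "scene" or "side" or "wrist"; returns (picture, depth): 420x560x3 uint8, red, green, blue; 420x560 float32, m along the optical axis (not along the pixel's ray), 0 where there is no reading.
- calibration(name): a dict with "intrinsics" (3x3 intrinsics, pixels), "R" (3x3) and "t" (3): a world point X has camera coordinates R X + t; the wrist camera has in their place "mount" (4x4, takes a point from camera to tool coordinates, whose origin is the TCP and whose axes are the flange's). Camera axes: x right, y down, z forward; pixel columns grow to the right and rows downward; lengths in m; the calibration is good to about 2 mm. A picture is of the moment at which its call begins: read the wrist's pose just before it. calibration takes no time and is no camera call.
- hand_in(): hands the job in; it is judged then, once.
The state is a dict: "t": time; "q": joint angles; "joint_vel": joint speeds; "joint_torque": joint torques, N m; "eef_pos": TCP position; "tool_rot": TCP orientation; "contact_force": force on the tool from outside, world axes, zero at the start; "torque": the same for the moment, N m; "gripper_width": opening from 0.0 (shut) to 1.0 (fully open); "grasp_force": force on a finger pad.
Only numpy, scipy, OpenCV 4.12 (cv2) and the standard library are available. Lean on these libraries where they do the work, as an engineer would, in place of code of your own. Each camera call takes 0.05 s, during which the arm holds its last target. There are 200 camera calls.

## Working session

There is one attempt and no reset: what is moved stays moved. The work goes in short steps, Python scripts to look and compute and a tool call to move; the robot and the scene stay as the last step left them, time stands still between calls to the robot, and variables do not carry over. Pictures are saved under pics/ and viewed, at most 14 in all, crops included, and the job is handed in when it is done.

Besides the shell and the picture viewer there is one more tool, called after "Emit:" as name(argument=value, ...) on one line, values as JSON. drive_tool: Moves the arm, as the interface text tells. Its arguments: {"type":"object","properties":{"increments":{"type":"array","items":{"type":"object","properties":{"claw":{"type":"number"},"dx":{"type":"number"},"dy":{"type":"number"},"dz":{"type":"number"},"wx":{"type":"number"},"wy":{"type":"number"},"wz":{"type":"number"}}}},"newtons":{"type":"number"}},"required":["increments"]}

```bash
ls; mkdir -p pics; python3 - <<'E'
from station import *
import cv2
o=get_obs();print({k:np.round(v,3) if not isinstance(v,dict) else v for k,v in o.items()} if 0 else o)
for n in ("scene","side"):
    p,d=read_camera(n);cv2.imwrite(f"pics/{n}0.png",p[:,:,::-1]);c=calibration(n);print(n,c)
print(calibration("wrist"))
E
```

```text
pics
{'t': 0.0, 'q': array([-1.29811864,  0.47781002,  0.02231849,  1.55643736, -0.01149404,
        1.10927524, -0.08305537]), 'joint_vel': array([ 1.13861941e-03, -4.95785575e-04,  6.77794520e-04,  1.36101086e-03,
        9.08716366e-05, -1.66049539e-03,  1.18288044e-03]), 'joint_torque': array([ 1.55887506e-04, -5.96440387e+01,  1.60799559e+00, -2.81205332e+01,
        1.24659602e-02,  9.08368849e-03,  2.68629556e-06]), 'eef_pos': array([0.25065952, 0.62615889, 0.25532455]), 'tool_rot': array([-1.06443313e-04,  1.89197489e-01,  9.81938643e-01, -8.94722953e-04]), 'contact_force': array([-0.77491591, -0.79865203, -0.01304128]), 'torque': array([ 0.01633181, -0.00515346,  0.03772658]), 'grasp_force': 0.0, 'gripper_width': 1.0017300801218485}
scene {'intrinsics': array([[456.74074004,   0.        , 283.06176255],
       [  0.        , 456.74074004, 208.95721539],
       [  0.        ,   0.        ,   1.        ]]), 'R': array([[-0.86547677,  0.50089779,  0.00716718],
       [ 0.28466151,  0.50352484, -0.81573927],
       [-0.41221086, -0.70396317, -0.57837537]]), 't': array([0.5749982
[... 228 characters left out ...]
, -0.69500698, -0.01228279],
       [-0.43873169, -0.4399657 , -0.78354623],
       [ 0.53916609,  0.56867872, -0.62121208]]), 't': array([-0.47788248,  0.32003304,  1.02111054])}
{'intrinsics': array([[341.66628275,   0.        , 282.11452033],
       [  0.        , 341.66628275, 211.60979997],
       [  0.        ,   0.        ,   1.        ]]), 'mount': array([[-7.93582152e-04, -9.53349534e-01, -3.01867579e-01,
         7.64044931e-02],
       [ 9.99999173e-01, -1.06215082e-03,  7.25548246e-04,
        -4.02626257e-04],
       [-1.01232998e-03, -3.01866754e-01,  9.53349589e-01,
        -1.17845274e-01],
       [ 0.00000000e+00,  0.00000000e+00,  0.00000000e+00,
         1.00000000e+00]])}
```

View pics/scene0.png

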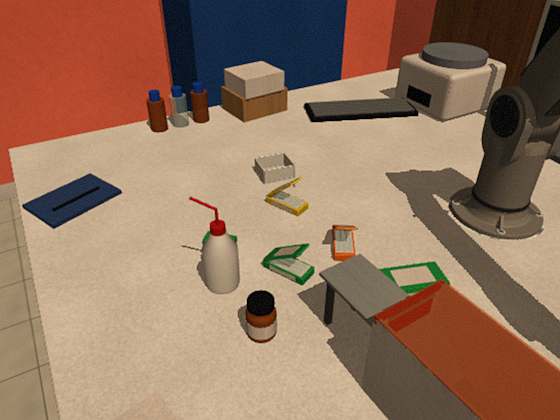

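View pics/side0.png

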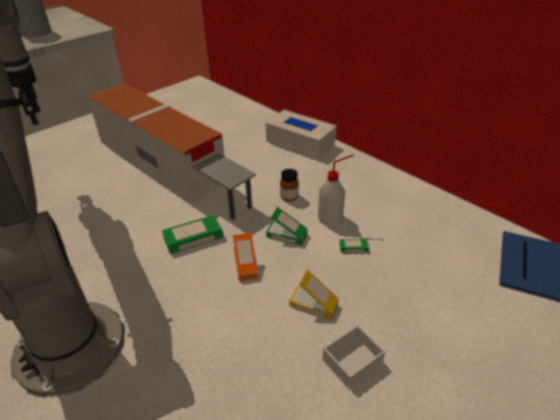

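Scene view: open green case at (288,262), large green one at (415,275), part of a small green one behind the bottle at (220,240), yellow at (288,197), orange at (343,240). There is no blue case. In the side view these are green (287,228), large (193,233), small (353,243), yellow (316,295) and orange (245,256). Next I measure sizes from depth.

```bash
cat > h.py <<'E'
from station import *
import cv2, numpy as np
from scipy.spatial.transform import Rotation as Ro
def RT(q): return Ro.from_quat([q[1],q[2],q[3],q[0]])
def cloud(n):
    o=get_obs(); p,d=read_camera(n); c=calibration(n); K=c["intrinsics"]
    v,u=np.mgrid[:420,:560]; X=np.stack([(u-K[0,2])/K[0,0]*d,(v-K[1,2])/K[1,1]*d,d],-1)
    if "mount" in c:
        M=c["mount"]; X=X@M[:3,:3].T+M[:3,3]; W=X@RT(o["tool_rot"]).as_matrix().T+o["eef_pos"]
    else: W=(X-c["t"])@c["R"]
    W[d==0]=np.nan
    return p,W,cv2.cvtColor(p,cv2.COLOR_RGB2HSV)
H={"orange":((5,150,90),(14,255,255)),"yellow":((19,120,90),(32,255,255)),"green":((50,120,50),(80,255,255)),"red":((0,170,60),(4,255,255))}
def blobs(hsv,W,col,amin=60):
    m=cv2.morphologyEx(cv2.inRange(hsv,*map(np.array,H[col])),cv2.MORPH_CLOSE,np.ones((5,5)))
    k,l,s,c=cv2.connectedComponentsWithStats(m)
    return [(c[i],s[i],W[(l==i)&np.isfinite(W[...,2])]) for i in range(1,k) if s[i,4]>amin]
E
python3 - <<'E'
from h import *
np.set_printoptions(precision=3,suppress=True)
for n in("scene","side"):
    p,W,h=cloud(n)
    for col in ("green","yellow","orange"):
        for c,s,P in blobs(h,W,col):
            P=P[(np.abs(P[:,2])<.25)]
            if len(P)<40: continue
            r=cv2.minAreaRect(P[:,:2].astype(np.float32)*1000)
            print(n,col,c.round(),s[4],"c",np.round(r[0]),"sz",np.round(r[1]),"ang",round(r[2]),"z",np.percentile(P[:,2],[2,50,98]))
            if col!="green" or 1:
                b=cv2.boxPoints(r)
    # store: shelf and roof points
    hh=W[...,2]
    m=(np.abs(hh-.13)<.006); m=cv2.morphologyEx((m*255).astype(np.uint8),cv2.MORPH_OPEN,np.ones((5,5)))
    k,l,s,c=cv2.connectedComponentsWithStats(m)
    for i in range(1,k):
        if s[i,4]>300:
            r=cv2.minAreaRect(W[l==i][:,:2].astype(np.float32)*1000);print(n,"shelf?",c[i].round(),s[i,4],r,np.median(hh[l==i]))
    m=(np.abs(hh-.188)<.008); m=cv2.morphologyEx((m*255).astype(np.uint8),cv2.MORPH_OPEN,np.ones((5,5)))
    k,l,s,c=cv2.connectedComponentsWithStats(m)
    for i in range(1,k):
        if s[i,4]>300:
            r=cv2.minAreaRect(W[l==i][:,:2].astype(np.float32)*1000);print(n,"roof?",c[i].round(),s[i,4],r)
    # bystanders etc
    q={"scene":[(220,265),(262,310),(274,165),(262,155),(290,180)],"side":[(331,205),(289,185),(353,350)]}[n]
    for u,v in q: print((u,v),W[v,u])
p,W,h=cloud("side");cv2.imwrite("pics/sidez.png",cv2.resize(p[180:330,140:400],None,fx=3,fy=3,interpolation=2)[:,:,::-1])
E
```

```text
scene green [289. 262.] 554 c [604. -81.] sz [ 51. 112.] ang 26 z [0.002 0.022 0.079]
scene green [419. 271.] 378 c [438. 127.] sz [226. 143.] ang 32 z [0.033 0.035 0.131]
scene green [415. 287.] 171 c [462. 162.] sz [172.  59.] ang 36 z [0.024 0.034 0.129]
scene yellow [286. 201.] 405 c [ 433. -323.] sz [154. 132.] ang 13 z [-0.     0.017  0.091]
scene orange [79. 69.] 22722 c [  832. -1627.] sz [1249.  883.] ang 73 z [-0.24   0.008  0.233]
scene orange [384.  33.] 5739 c [ -836. -1641.] sz [1612.  558.] ang 31 z [-0.242 -0.074  0.083]
scene orange [263. 105.] 934 c [ 282. -885.] sz [131. 246.] ang 59 z [0.005 0.045 0.091]
scene orange [201. 108.] 211 c [ 474. -936.] sz [49. 53.] ang 76 z [0.005 0.047 0.112]
scene orange [343. 244.] 300 c [485. -43.] sz [272.  60.] ang 50 z [0.    0.019 0.085]
scene orange [475. 356.] 14080 c [566. 361.] sz [151. 248.] ang 3 z [0.185 0.187 0.189]
scene orange [263. 320.] 259 c [745.  63.] sz [24. 52.] ang 75 z [0.046 0.061 0.069]
scene shelf? [364. 286.] 2991 ((575.0499267578125, 140.36111450195312), (102.98946380615234, 148.29501342773438), 2.00692
[... 743 characters left out ...]
z [-0.241  0.004  0.192]
side orange [176. 129.] 1985 c [563. 374.] sz [151. 277.] ang 3 z [0.186 0.189 0.192]
side orange [245. 260.] 564 c [466. -57.] sz [189.  52.] ang 55 z [0.006 0.038 0.086]
side shelf? [223. 170.] 1189 ((578.1862182617188, 158.8016357421875), (111.95894622802734, 183.49563598632812), 2.2264292240142822) 0.13097468977727628
side roof? [64. 28.] 1841 ((705.8715209960938, 1750.7589111328125), (415.6715393066406, 656.466796875), 0.050385765731334686)
side roof? [155. 118.] 3841 ((559.1830444335938, 522.2350463867188), (157.05300903320312, 574.43115234375), 2.662332534790039)
(331, 205) [ 0.722 -0.14   0.08 ]
(289, 185) [0.722 0.029 0.063]
(353, 350) [ 0.443 -0.453  0.006]
```

View pics/sidez.png

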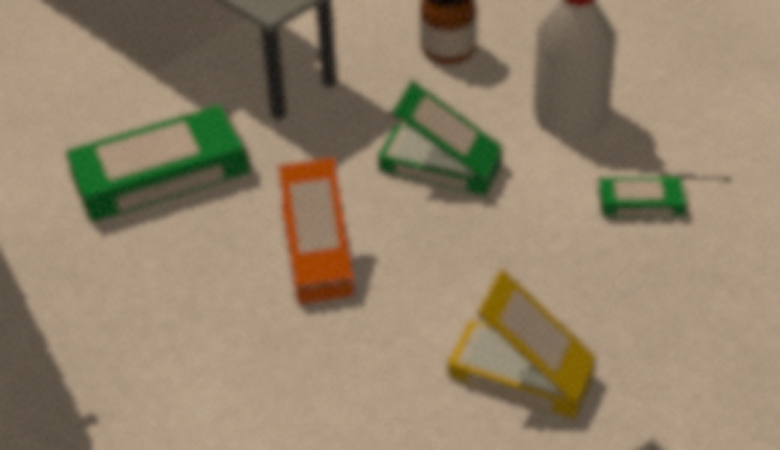

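Candidates for case_b: the large closed green case at scene (415,275) is about 152x72 mm, the small one at side (353,243) about 71x41, and the open one at scene (288,262) about 112x51. The enlarged crop shows the middle one with a standing cover, so its size fits and it is case_b. Present are b, c and d. I'll move over the cases now.

Emit:
drive_tool(increments=[{"dx": -0.039, "dy": -0.0406, "dz": -0.008, "claw": 0.0}, {"dx": -0.039, "dy": -0.0406, "dz": -0.008}, {"dx": -0.039, "dy": -0.0406, "dz": -0.008}, {"dx": -0.039, "dy": -0.0406, "dz": -0.008}, {"dx": -0.039, "dy": -0.0406, "dz": -0.008}, {"dx": -0.039, "dy": -0.0406, "dz": -0.008}, {"dx": -0.039, "dy": -0.0406, "dz": -0.008}, {"dx": -0.039, "dy": -0.0406, "dz": -0.008}, {"dx": -0.039, "dy": -0.0406, "dz": -0.008}, {"dx": -0.039, "dy": -0.0406, "dz": -0.008}, {"dx": -0.039, "dy": -0.0406, "dz": -0.008}, {"dx": -0.039, "dy": -0.0406, "dz": -0.008}, {"dx": -0.039, "dy": -0.0406, "dz": -0.008}, {"wz": 9.4}, {"wz": 9.4}, {"wz": 9.4}, {"wz": 9.4}, {"wz": 9.4}, {"wz": 9.4}, {"wz": 9.4}])

```text
schema error: expected keys claw, dx, dy, dz, wx, wy, wz
```

```bash
cat >> h.py <<'E'
def st():
    o=get_obs(); R=RT(o["tool_rot"]).as_matrix()
    print("t",round(o["t"],2),"pos",o["eef_pos"].round(4),"yaw_y",np.degrees(np.arctan2(R[1,1],R[0,1])).round(2),"z",R[:,2].round(3),"q",o["q"].round(2),"F",o["contact_force"].round(1),"w",round(o["gripper_width"],3),"g",round(o["grasp_force"],1)); return o,R
def go(world):
    o,R=st(); d=R.T@(np.array(world)-o["eef_pos"]); print("tool delta",d.round(4),"rows",np.ceil(np.linalg.norm(d)/.05)); return d
E
python3 - <<'E'
from h import *
import station
print([n for n in dir(station) if n[0]!="_"]); print(getattr(station,"finger_overhang",None))
st(); p,W,h=cloud("wrist"); cv2.imwrite("pics/w1.png",p[:,:,::-1])
np.set_printoptions(precision=3,suppress=True)
for col in H:
    for c,s,P in blobs(h,W,col,200):
        r=cv2.minAreaRect(P[:,:2].astype(np.float32)*1000); i=P[:,2]>np.percentile(P[:,2],96); print(col,c.round(),s[4],np.round(r[0]),np.round(r[1]),round(r[2],1),"z",np.percentile(P[:,2],[2,50,98]),"top",np.median(P[i],0))
E
```

```text
['PlanningError', 'calibration', 'finger_overhang', 'get_obs', 'hand_in', 'read_camera']
0.025
t 0.25 pos [0.2508 0.6264 0.2558] yaw_y 68.18 z [-0.    -0.001 -1.   ] q [-1.3   0.48  0.02  1.56 -0.01  1.11 -0.08] F [-0.8  0.9 -0.1] w 0.999 g 0.0
```

View pics/w1.png

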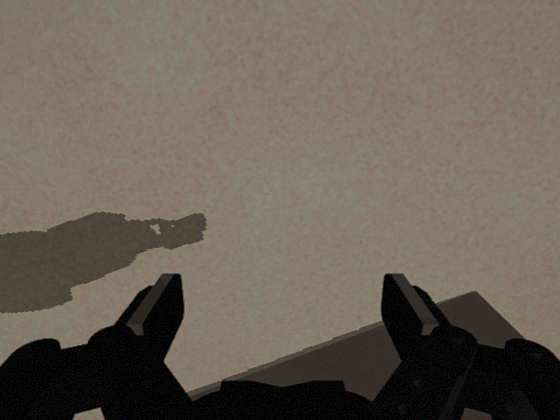

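The move was refused because every row needs all the keys; the picture shows only the start area. Trying again.

Emit:
drive_tool(increments=[{"claw": 0, "dx": -0.039, "dy": -0.0406, "dz": -0.008, "wx": 0, "wy": 0, "wz": 0}, {"claw": 0, "dx": -0.039, "dy": -0.0406, "dz": -0.008, "wx": 0, "wy": 0, "wz": 0}, {"claw": 0, "dx": -0.039, "dy": -0.0406, "dz": -0.008, "wx": 0, "wy": 0, "wz": 0}, {"claw": 0, "dx": -0.039, "dy": -0.0406, "dz": -0.008, "wx": 0, "wy": 0, "wz": 0}, {"claw": 0, "dx": -0.039, "dy": -0.0406, "dz": -0.008, "wx": 0, "wy": 0, "wz": 0}, {"claw": 0, "dx": -0.039, "dy": -0.0406, "dz": -0.008, "wx": 0, "wy": 0, "wz": 0}, {"claw": 0, "dx": -0.039, "dy": -0.0406, "dz": -0.008, "wx": 0, "wy": 0, "wz": 0}, {"claw": 0, "dx": -0.039, "dy": -0.0406, "dz": -0.008, "wx": 0, "wy": 0, "wz": 0}, {"claw": 0, "dx": -0.039, "dy": -0.0406, "dz": -0.008, "wx": 0, "wy": 0, "wz": 0}, {"claw": 0, "dx": -0.039, "dy": -0.0406, "dz": -0.008, "wx": 0, "wy": 0, "wz": 0}, {"claw": 0, "dx": -0.039, "dy": -0.0406, "dz": -0.008, "wx": 0, "wy": 0, "wz": 0}, {"claw": 0, "dx": -0.039, "dy": -0.0406, "dz": -0.008, "wx": 0, "wy": 0, "wz": 0}, {"claw": 0, "dx": -0.039, "dy": -0.0406, "dz": -0.008, "wx": 0, "wy": 0, "wz": 0}, {"claw": 0, "dx": 0, "dy": 0, "dz": 0, "wx": 0, "wy": 0, "wz": 9.4}, {"claw": 0, "dx": 0, "dy": 0, "dz": 0, "wx": 0, "wy": 0, "wz": 9.4}, {"claw": 0, "dx": 0, "dy": 0, "dz": 0, "wx": 0, "wy": 0, "wz": 9.4}, {"claw": 0, "dx": 0, "dy": 0, "dz": 0, "wx": 0, "wy": 0, "wz": 9.4}, {"claw": 0, "dx": 0, "dy": 0, "dz": 0, "wx": 0, "wy": 0, "wz": 9.4}, {"claw": 0, "dx": 0, "dy": 0, "dz": 0, "wx": 0, "wy": 0, "wz": 9.4}, {"claw": 0, "dx": 0, "dy": 0, "dz": 0, "wx": 0, "wy": 0, "wz": 9.4}])

```text
t: 2.8
eef_pos: [0.5253, -0.0517, 0.3603]
tool_rot: [-0.0, 0.694, 0.72, 0.0]
contact_force: [0.4, -0.8, -0.1]
gripper_width: -0.0
grasp_force: 0.0
```

```bash
cat > look.py <<'E'
from h import *
import sys
np.set_printoptions(precision=3,suppress=True)
st(); p,W,h=cloud("wrist"); cv2.imwrite("pics/%s.png"%sys.argv[1],p[:,:,::-1])
for col in H:
    for c,s,P in blobs(h,W,col,200):
        P=P[P[:,2]<.3]
        if len(P)<50: continue
        r=cv2.minAreaRect(P[:,:2].astype(np.float32)*1000); i=P[:,2]>np.percentile(P[:,2],96); print(col,c.round(),s[4],np.round(r[0]),np.round(r[1]),round(r[2],1),"z",np.percentile(P[:,2],[2,50,98]),"top",np.median(P[i],0))
E
python3 look.py w2
```

```text
t 2.8 pos [ 0.525 -0.052  0.36 ] yaw_y 2.07 z [ 0.  0. -1.] q [-0.57  0.15  0.63  1.8  -0.09  1.22  0.12] F [ 0.4 -0.8 -0.1] w -0.0 g 0.0
orange [222. 188.] 1629 [442. -92.] [120.  53.] 57.4 z [0.015 0.047 0.085] top [ 0.464 -0.06   0.085]
yellow [231. 296.] 341 [ 449. -270.] [71. 32.] 52.9 z [0.003 0.019 0.021] top [ 0.453 -0.26   0.021]
green [197.  43.] 4654 [410. 100.] [ 77. 156.] 71.1 z [0.032 0.036 0.038] top [0.432 0.092 0.038]
green [339. 186.] 1505 [605. -81.] [ 50. 109.] 25.8 z [0.016 0.047 0.081] top [ 0.592 -0.048  0.081]
green [390. 292.] 642 [ 701. -250.] [39. 79.] 44.7 z [0.005 0.018 0.019] top [ 0.714 -0.248  0.019]
red [509. 266.] 1202 [ 860. -180.] [ 30. 285.] 60.6 z [0.149 0.163 0.214] top [ 0.773 -0.137  0.214]
```

View pics/w2.png

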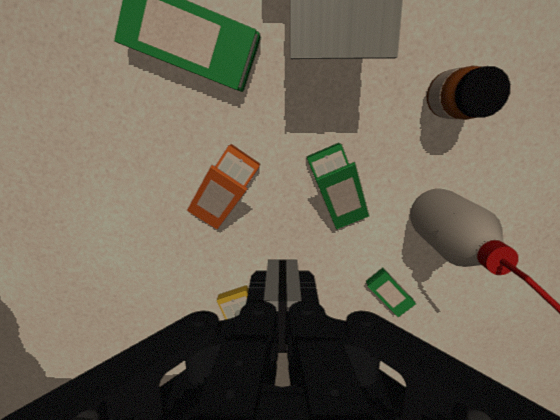

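Wrist view: green lift end at top (326,155), hinge at (345,220); orange hinge at lower left (215,215), lift end at (245,160); yellow partly hidden at (235,300). I'll press the green cover at about 70 mm from its hinge.

Emit:
drive_tool(increments=[{"claw": 0, "dx": -0.0078, "dy": 0.036, "dz": 0.03, "wx": 0, "wy": 0, "wz": 0}, {"claw": 0, "dx": -0.0078, "dy": 0.0355, "dz": 0.03, "wx": 0, "wy": 0, "wz": 0}, {"claw": 0, "dx": 0, "dy": 0, "dz": 0.06, "wx": 0, "wy": 0, "wz": 0}, {"claw": 0, "dx": 0, "dy": 0, "dz": 0.06, "wx": 0, "wy": 0, "wz": 0}, {"claw": 0, "dx": 0, "dy": 0, "dz": 0.06, "wx": 0, "wy": 0, "wz": 0}, {"claw": 0, "dx": 0, "dy": 0, "dz": 0.02, "wx": 0, "wy": 0, "wz": 0}, {"claw": 0, "dx": 0, "dy": 0, "dz": 0.02, "wx": 0, "wy": 0, "wz": 0}, {"claw": 0, "dx": 0, "dy": 0, "dz": 0.015, "wx": 0, "wy": 0, "wz": 0}, {"claw": 0, "dx": 0, "dy": 0, "dz": 0.005, "wx": 0, "wy": 0, "wz": 0}, {"claw": 0, "dx": 0, "dy": 0, "dz": 0.005, "wx": 0, "wy": 0, "wz": 0}, {"claw": 0, "dx": 0, "dy": 0, "dz": 0.004, "wx": 0, "wy": 0, "wz": 0}, {"claw": 0, "dx": 0, "dy": 0, "dz": 0, "wx": 0, "wy": 0, "wz": 0}])

```text
t: 4.35
eef_pos: [0.5977, -0.0644, 0.0516]
tool_rot: [0.0, 0.692, 0.722, 0.0]
contact_force: [-0.9, 0.1, -0.4]
gripper_width: 0.004
grasp_force: 0.0
```

Emit:
drive_tool(increments=[{"claw": 0, "dx": 0, "dy": 0, "dz": 0.003, "wx": 0, "wy": 0, "wz": 0}, {"claw": 0, "dx": 0, "dy": 0, "dz": 0, "wx": 0, "wy": 0, "wz": 0}])

```text
t: 4.6
eef_pos: [0.598, -0.0646, 0.049]
tool_rot: [0.0, 0.692, 0.722, 0.0]
contact_force: [-1.3, 1.0, 6.2]
gripper_width: -0.004
grasp_force: 3.1
```

```bash
python3 look.py w3
```

```text
t 4.6 pos [ 0.598 -0.065  0.049] yaw_y 2.37 z [ 0.001  0.    -1.   ] q [-0.33  0.67  0.45  1.9  -0.45  0.67  0.44] F [-1.3  1.   6.2] w -0.004 g 3.1
orange [ 32. 240.] 3659 [475. -75.] [84. 39.] 88.2 z [0.003 0.019 0.021] top [ 0.478 -0.057  0.021]
green [266. 238.] 7619 [595. -64.] [50. 70.] 25.3 z [0.008 0.024 0.025] top [ 0.618 -0.069  0.025]
green [282. 373.] 288 [ 602. -131.] [ 7. 41.] 2.6 z [0.024 0.025 0.026] top [ 0.6   -0.119  0.026]
```

Emit:
drive_tool(increments=[{"claw": 0, "dx": 0, "dy": 0, "dz": 0.003, "wx": 0, "wy": 0, "wz": 0}, {"claw": 0, "dx": 0, "dy": 0, "dz": 0, "wx": 0, "wy": 0, "wz": 0}, {"claw": 0, "dx": 0, "dy": 0, "dz": -0.01, "wx": 0, "wy": 0, "wz": 0}, {"claw": 0, "dx": 0, "dy": 0, "dz": -0.06, "wx": 0, "wy": 0, "wz": -7.7}, {"claw": 0.08, "dx": 0, "dy": 0, "dz": -0.04, "wx": 0, "wy": 0, "wz": -7.7}, {"claw": 0.08, "dx": 0, "dy": 0, "dz": -0.04, "wx": 0, "wy": 0, "wz": -7.7}, {"claw": 0.08, "dx": 0, "dy": 0, "dz": 0, "wx": 0, "wy": 0, "wz": 0}])

```text
t: 5.52
eef_pos: [0.5995, -0.0651, 0.1988]
tool_rot: [0.003, 0.534, 0.846, 0.002]
contact_force: [0.4, 0.1, -0.8]
gripper_width: 0.64
grasp_force: 0.0
```

```bash
python3 look.py w4; python3 -c "
from h import *
go([.605,-.081,.11])"
```

```text
t 5.53 pos [ 0.6   -0.065  0.199] yaw_y 25.49 z [ 0.007  0.    -1.   ] q [-0.35  0.45  0.46  1.82 -0.24  0.93  0.67] F [ 0.4  0.1 -0.8] w 0.64 g 0.0
orange [ 99. 137.] 4711 [443. -86.] [110.  56.] 57.2 z [0.01  0.046 0.085] top [ 0.462 -0.059  0.085]
yellow [ 68. 305.] 1038 [ 449. -293.] [107.  52.] 66.6 z [0.002 0.019 0.021] top [ 0.458 -0.261  0.021]
yellow [ 15. 377.] 273 [ 462. -289.] [36. 19.] 24.7 z [0.08  0.089 0.092] top [ 0.469 -0.28   0.092]
green [277. 205.] 3769 [603. -81.] [ 49. 107.] 25.8 z [0.018 0.026 0.027] top [ 0.589 -0.045  0.027]
green [285. 357.] 853 [ 643. -161.] [ 45. 228.] 32.3 z [0.004 0.017 0.019] top [ 0.687 -0.229  0.019]
t 5.58 pos [ 0.5982 -0.0646  0.1967] yaw_y 25.43 z [ 0.003  0.    -1.   ] q [-0.35  0.45  0.46  1.82 -0.25  0.93  0.67] F [-0.8  0.1  0. ] w 0.72 g 0.0
tool delta [-0.0176 -0.0012  0.0867] rows 2.0
```

View pics/w4.png

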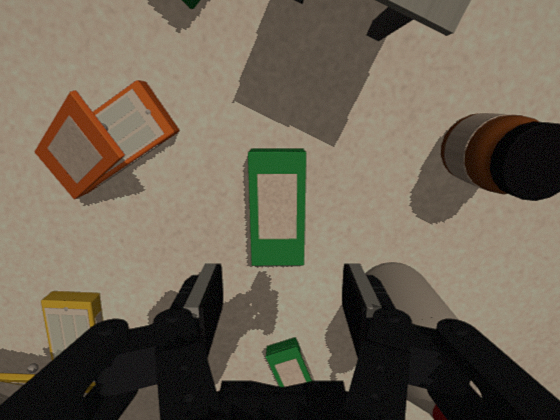

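Green is shut flat (crop centre 277,205; z 25 mm along the whole case). Grasping it.

Emit:
drive_tool(newtons=40, increments=[{"claw": 0.08, "dx": -0.0176, "dy": -0.001, "dz": 0.05, "wx": 0, "wy": 0, "wz": 0}, {"claw": 0.08, "dx": 0, "dy": 0, "dz": 0.05, "wx": 0, "wy": 0, "wz": 0}, {"claw": 0.08, "dx": 0, "dy": 0, "dz": 0.04, "wx": 0, "wy": 0, "wz": 0}, {"claw": 0.08, "dx": 0, "dy": 0, "dz": 0.02, "wx": 0, "wy": 0, "wz": 0}, {"claw": 0.08, "dx": 0, "dy": 0, "dz": 0.009, "wx": 0, "wy": 0, "wz": 0}, {"claw": 0.04, "dx": 0, "dy": 0, "dz": 0, "wx": 0, "wy": 0, "wz": 0}, {"claw": 0.04, "dx": 0, "dy": 0, "dz": 0, "wx": 0, "wy": 0, "wz": 0}, {"claw": 0.04, "dx": 0, "dy": 0, "dz": 0, "wx": 0, "wy": 0, "wz": 0}, {"claw": 0.04, "dx": 0, "dy": 0, "dz": 0, "wx": 0, "wy": 0, "wz": 0}])

```text
t: 6.7
eef_pos: [0.6051, -0.0808, 0.0276]
tool_rot: [0.001, 0.534, 0.846, 0.001]
contact_force: [-1.3, 0.8, 7.1]
gripper_width: 0.577
grasp_force: 43.1
```

Emit:
drive_tool(increments=[{"claw": 0.04, "dx": 0, "dy": 0, "dz": -0.05, "wx": 0, "wy": 0, "wz": 0}, {"claw": 0.04, "dx": 0, "dy": 0, "dz": -0.05, "wx": 0, "wy": 0, "wz": 0}, {"claw": 0.04, "dx": 0, "dy": 0, "dz": -0.05, "wx": 0, "wy": 0, "wz": 7.6}, {"claw": 0.04, "dx": 0, "dy": 0, "dz": -0.05, "wx": 0, "wy": 0, "wz": 7.6}, {"claw": 0.04, "dx": 0, "dy": 0, "dz": 0, "wx": 0, "wy": 0, "wz": 7.7}, {"claw": 0.04, "dx": 0.049, "dy": -0.004, "dz": 0, "wx": 0, "wy": 0, "wz": 0}, {"claw": 0.04, "dx": 0.049, "dy": -0.004, "dz": 0, "wx": 0, "wy": 0, "wz": 0}, {"claw": 0.04, "dx": 0.049, "dy": -0.004, "dz": 0, "wx": 0, "wy": 0, "wz": 0}, {"claw": 0.04, "dx": 0.049, "dy": -0.004, "dz": 0, "wx": 0, "wy": 0, "wz": 0}, {"claw": 0.04, "dx": 0, "dy": 0, "dz": 0, "wx": 0, "wy": 0, "wz": 0}])

```text
t: 7.95
eef_pos: [0.5781, 0.1204, 0.2257]
tool_rot: [-0.001, 0.688, 0.726, 0.0]
contact_force: [0.6, -0.2, -2.3]
gripper_width: 0.579
grasp_force: 43.2
```

```bash
python3 - <<'E'
from h import *
st(); p,W,h=cloud("wrist"); cv2.imwrite("pics/w5.png",p[:,:,::-1])
def line(m,n):
    m=cv2.morphologyEx((m*255).astype(np.uint8),cv2.MORPH_OPEN,np.ones((5,5)));P=W[m>0]
    r=cv2.minAreaRect(P[:,:2].astype(np.float32)*1000);print(n,m.sum()//255,r, np.percentile(P,[1,99],axis=0).round(3))
for zz,n in((.13,"shelf"),(.188,"roof")):
    m=abs(W[...,2]-zz)<.005
    if m.sum()>300: line(m,n)
p,W,h=cloud("side")
for zz,n in((.13,"shelf"),(.188,"roof")):
    m=(abs(W[...,2]-zz)<.005)&(abs(W[...,0]-.57)<.12)&(abs(W[...,1]-.5)<.5)
    if m.sum()>300: line(m,n)
cv2.imwrite("pics/s5.png",cv2.resize(p[50:250,60:350],None,fx=2.7,fy=2.7)[:,:,::-1])
E
```

```text
t 7.95 pos [0.5781 0.1204 0.2257] yaw_y 3.07 z [-0.001  0.002 -1.   ] q [-0.74  0.41  0.57  1.82 -0.26  0.98 -0.01] F [ 0.6 -0.2 -2.3] w 0.579 g 43.2
shelf 28222 ((575.4959106445312, 171.667724609375), (103.07097625732422, 157.9103546142578), 2.978252649307251) [[0.524 0.106 0.128]
 [0.625 0.248 0.132]]
shelf 1157 ((573.8804321289062, 158.01034545898438), (102.75914764404297, 185.256103515625), 3.011249542236328) [[0.523 0.069 0.126]
 [0.624 0.245 0.134]]
roof 3405 ((558.302001953125, 520.5093383789062), (155.61805725097656, 568.6231689453125), 2.2236289978027344) [[0.478 0.24  0.184]
 [0.634 0.791 0.193]]
```

View pics/w5.png

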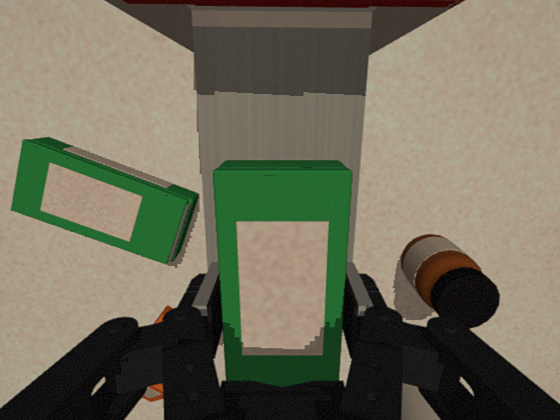

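The case is held level and lies along the shelf centreline (edges at columns 195 and 365, case centre 282). Setting it down.

Emit:
drive_tool(increments=[{"claw": 0.04, "dx": 0.025, "dy": 0, "dz": 0, "wx": 0, "wy": 0, "wz": 0}, {"claw": 0.04, "dx": 0.025, "dy": 0, "dz": 0.02, "wx": 0, "wy": 0, "wz": 0}, {"claw": 0.04, "dx": 0, "dy": 0, "dz": 0.03, "wx": 0, "wy": 0, "wz": 0}, {"claw": 0.04, "dx": 0, "dy": 0, "dz": 0.013, "wx": 0, "wy": 0, "wz": 0}, {"claw": 0.04, "dx": 0, "dy": 0, "dz": 0.005, "wx": 0, "wy": 0, "wz": 0}, {"claw": 0.07, "dx": 0, "dy": 0, "dz": 0, "wx": 0, "wy": 0, "wz": 0}, {"claw": 0.07, "dx": 0, "dy": 0, "dz": 0, "wx": 0, "wy": 0, "wz": 0}, {"claw": 0.07, "dx": 0, "dy": 0, "dz": 0, "wx": 0, "wy": 0, "wz": 0}, {"claw": 0.07, "dx": 0, "dy": 0, "dz": -0.03, "wx": 0, "wy": 0, "wz": 0}, {"claw": 0.07, "dx": 0, "dy": 0, "dz": -0.06, "wx": 0, "wy": 0, "wz": 0}, {"claw": 0.0, "dx": -0.06, "dy": 0, "dz": 0, "wx": 0, "wy": 0, "wz": 0}, {"claw": 0.0, "dx": -0.06, "dy": 0, "dz": 0, "wx": 0, "wy": 10, "wz": 0}, {"claw": 0.0, "dx": 0, "dy": 0, "dz": 0, "wx": 0, "wy": 10, "wz": 0}, {"claw": 0.0, "dx": 0, "dy": 0, "dz": 0, "wx": 0, "wy": 10, "wz": 0}, {"claw": 0.0, "dx": 0, "dy": 0, "dz": 0, "wx": 0, "wy": 10, "wz": 0}, {"claw": 0.0, "dx": 0, "dy": 0, "dz": 0, "wx": 0, "wy": 0, "wz": 0}])

```text
t: 10.05
eef_pos: [0.582, 0.0445, 0.2465]
tool_rot: [-0.243, 0.654, 0.678, 0.231]
contact_force: [-1.4, -0.1, -0.3]
gripper_width: 0.001
grasp_force: 0.0
```

```bash
python3 look.py w6; python3 - <<'E'
from h import *
p,W,h=cloud("scene")
np.set_printoptions(precision=3,suppress=True)
for c,s,P in blobs(h,W,"green"):
    P=P[P[:,2]<.3]
    if len(P)>40: r=cv2.minAreaRect(P[:,:2].astype(np.float32)*1000);print(c.round(),s[4],r,np.median(P,0))
cv2.imwrite("pics/s6.png",cv2.resize(p[200:400,230:510],None,fx=2.8,fy=2.8)[:,:,::-1])
E
```

```text
t 10.05 pos [0.582 0.044 0.246] yaw_y 2.2 z [-0.029  0.631 -0.775] q [-0.15  0.47  0.39  1.81 -0.88  1.27  0.7 ] F [-1.4 -0.1 -0.3] w 0.001 g 0.0
orange [278.  27.] 10130 [571. 268.] [149.  62.] 2.2 z [0.187 0.188 0.19 ] top [0.572 0.265 0.19 ]
green [281. 179.] 5103 [576. 166.] [ 52. 118.] 3.4 z [0.143 0.155 0.156] top [0.578 0.126 0.156]
green [127. 277.] 6217 [443.  85.] [ 70. 229.] 71.3 z [0.029 0.036 0.037] top [0.443 0.088 0.037]
red [279.  71.] 5255 [552. 251.] [ 84. 170.] 58.2 z [0.134 0.163 0.188] top [0.579 0.238 0.188]
[389. 282.] 1565 ((466.0284423828125, 145.31553649902344), (298.63372802734375, 166.72630310058594), 21.110702514648438) [0.558 0.133 0.151]
```

View pics/s6.png

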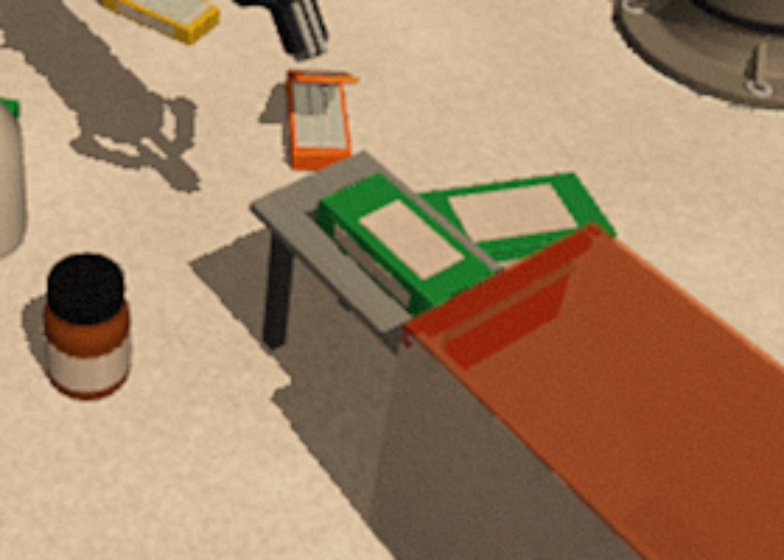

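Scene crop: green sits shut on the shelf in front of the flap. A 39° forward tilt is reachable, so I push in with the tilted fingers.

Emit:
drive_tool(increments=[{"claw": 0.0, "dx": -0.0275, "dy": 0, "dz": 0.034, "wx": 0, "wy": 0, "wz": 0}, {"claw": 0.0, "dx": -0.0275, "dy": 0, "dz": 0.034, "wx": 0, "wy": 0, "wz": 0}, {"claw": 0.0, "dx": 0.0155, "dy": 0, "dz": 0.0126, "wx": 0, "wy": 0, "wz": 0}, {"claw": 0.0, "dx": 0.0155, "dy": 0, "dz": 0.0126, "wx": 0, "wy": 0, "wz": 0}, {"claw": 0.0, "dx": 0.0155, "dy": 0, "dz": 0.0126, "wx": 0, "wy": 0, "wz": 0}, {"claw": 0.0, "dx": 0.0155, "dy": 0, "dz": 0.0126, "wx": 0, "wy": 0, "wz": 0}])

```text
t: 10.9
eef_pos: [0.5792, 0.1303, 0.1627]
tool_rot: [-0.243, 0.65, 0.681, 0.233]
contact_force: [0.3, -3.5, 4.7]
gripper_width: 0.003
grasp_force: 2.3
```

```bash
python3 look.py w7
```

```text
t 10.9 pos [0.579 0.13  0.163] yaw_y 2.61 z [-0.028  0.633 -0.774] q [-0.24  0.56  0.31  1.9  -1.02  1.08  0.77] F [ 0.3 -3.5  4.7] w 0.003 g 2.3
orange [276.  25.] 16352 [571. 254.] [150.  35.] 2.7 z [0.187 0.188 0.189] top [0.581 0.251 0.189]
green [279. 185.] 11434 [573. 204.] [ 54. 106.] 2.9 z [0.141 0.155 0.156] top [0.577 0.167 0.156]
green [ 64. 323.] 2811 [441. 115.] [ 37. 189.] 77.9 z [0.025 0.036 0.037] top [0.436 0.12  0.037]
green [  8. 405.] 319 [444.  81.] [163.  14.] 10.7 z [0.034 0.036 0.038] top [0.406 0.075 0.038]
red [276.  61.] 7217 [572. 238.] [150.   4.] 2.5 z [0.175 0.182 0.188] top [0.587 0.238 0.188]
```

View pics/w7.png

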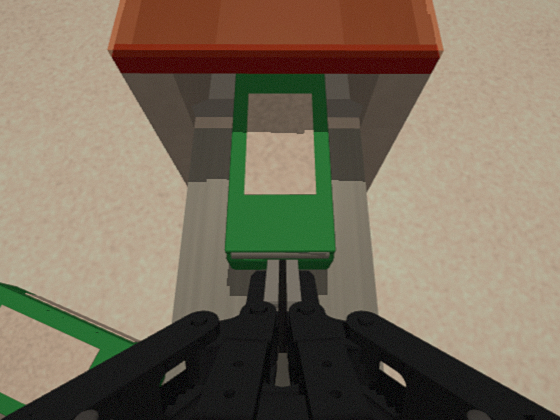

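The case is straight and entering; the fingers bear near its top rear edge. I'll back off, lower by 6 mm and push on.

Emit:
drive_tool(increments=[{"claw": 0.0, "dx": -0.0116, "dy": 0, "dz": -0.0095, "wx": 0, "wy": 0, "wz": 0}, {"claw": 0.0, "dx": -0.0038, "dy": 0, "dz": 0.0046, "wx": 0, "wy": 0, "wz": 0}, {"claw": 0.0, "dx": 0.0116, "dy": 0, "dz": 0.0095, "wx": 0, "wy": 0, "wz": 0}, {"claw": 0.0, "dx": 0.0155, "dy": 0, "dz": 0.0126, "wx": 0, "wy": 0, "wz": 0}, {"claw": 0.0, "dx": 0.0155, "dy": 0, "dz": 0.0126, "wx": 0, "wy": 0, "wz": 0}])

```text
t: 11.58
eef_pos: [0.5763, 0.1698, 0.1547]
tool_rot: [-0.244, 0.651, 0.68, 0.231]
contact_force: [0.2, -1.9, 0.9]
gripper_width: -0.001
grasp_force: 1.0
```

Emit:
drive_tool(increments=[{"claw": 0.0, "dx": 0.0155, "dy": 0, "dz": 0.0126, "wx": 0, "wy": 0, "wz": 0}, {"claw": 0.0, "dx": 0.0155, "dy": 0, "dz": 0.0126, "wx": 0, "wy": 0, "wz": 0}, {"claw": 0.0, "dx": 0.0116, "dy": 0, "dz": 0.0095, "wx": 0, "wy": 0, "wz": 0}, {"claw": 0.0, "dx": 0, "dy": 0, "dz": 0, "wx": 0, "wy": 0, "wz": 0}, {"claw": 0.0, "dx": 0, "dy": 0, "dz": 0, "wx": 0, "wy": 0, "wz": 0}])

```text
t: 12.2
eef_pos: [0.5742, 0.223, 0.155]
tool_rot: [-0.244, 0.651, 0.68, 0.232]
contact_force: [-0.1, -0.1, -0.2]
gripper_width: 0.005
grasp_force: 0.0
```

```bash
python3 look.py w8; python3 - <<'E'
from h import *
p,W,h=cloud("scene")
cv2.imwrite("pics/s8.png",cv2.resize(p[200:420,230:560],None,fx=2.4,fy=2.4)[:,:,::-1])
E
```

```text
t 12.2 pos [0.574 0.223 0.155] yaw_y 2.55 z [-0.03   0.633 -0.774] q [-0.36  0.55  0.26  1.92 -1.08  0.97  0.68] F [-0.1 -0.1 -0.2] w 0.005 g 0.0
orange [276. 131.] 96310 [569. 296.] [149. 117.] 2.3 z [0.187 0.188 0.189] top [0.577 0.272 0.189]
red [270. 253.] 4264 [569. 243.] [145.  10.] 2.4 z [0.134 0.181 0.188] top [0.566 0.238 0.188]
```

View pics/s8.png

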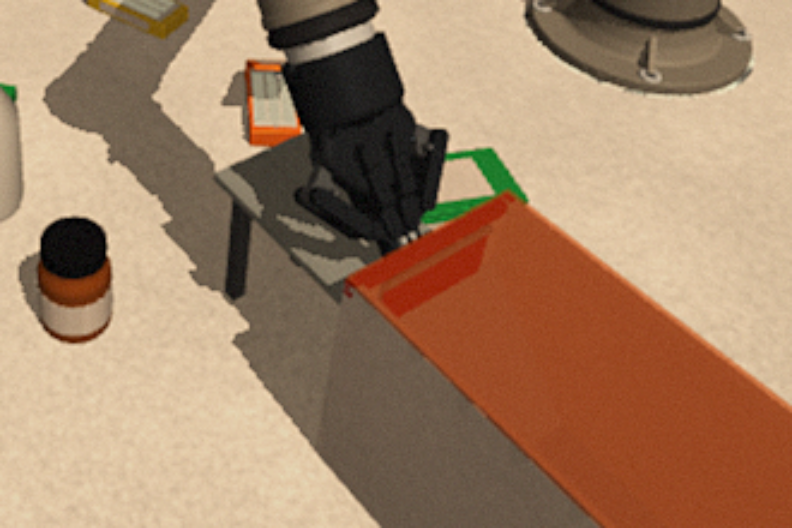

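Scene crop: the green case has gone in, and the flap hangs shut behind the amber roof at (435,275). Retracting and moving to orange.

Emit:
drive_tool(increments=[{"claw": 0.0, "dx": -0.0388, "dy": 0, "dz": -0.0316, "wx": 0, "wy": 0, "wz": 0}, {"claw": 0.0, "dx": -0.0388, "dy": 0, "dz": -0.0316, "wx": 0, "wy": 0, "wz": 0}, {"claw": 0.0, "dx": 0.0285, "dy": 0, "dz": -0.035, "wx": 0, "wy": 0, "wz": 0}, {"claw": 0.0, "dx": 0.0285, "dy": 0, "dz": -0.035, "wx": 0, "wy": 0, "wz": 0}, {"claw": 0.0, "dx": 0, "dy": 0, "dz": 0, "wx": 0, "wy": -9.8, "wz": 0}, {"claw": 0.0, "dx": 0, "dy": 0, "dz": 0, "wx": 0, "wy": -9.8, "wz": 0}, {"claw": 0.0, "dx": 0, "dy": 0, "dz": 0, "wx": 0, "wy": -9.8, "wz": 0}, {"claw": 0.0, "dx": 0, "dy": 0, "dz": 0, "wx": 0, "wy": -9.8, "wz": 0}, {"claw": 0.0, "dx": -0.038, "dy": -0.027, "dz": 0, "wx": 0, "wy": 0, "wz": 0}, {"claw": 0.0, "dx": -0.038, "dy": -0.027, "dz": 0, "wx": 0, "wy": 0, "wz": 0}, {"claw": 0.0, "dx": -0.038, "dy": -0.027, "dz": 0, "wx": 0, "wy": 0, "wz": 0}, {"claw": 0.0, "dx": -0.038, "dy": -0.027, "dz": 0, "wx": 0, "wy": 0, "wz": 0}, {"claw": 0.0, "dx": -0.038, "dy": -0.027, "dz": 0, "wx": 0, "wy": 0, "wz": 0}, {"claw": 0.0, "dx": 0, "dy": 0, "dz": 0, "wx": 0, "wy": 0, "wz": 0}])

```text
t: 14.05
eef_pos: [0.4503, -0.0762, 0.2452]
tool_rot: [-0.002, 0.694, 0.72, -0.0]
contact_force: [0.8, 0.9, -0.0]
gripper_width: -0.003
grasp_force: 0.0
```

```bash
python3 look.py w9; python3 -c "
from h import *
go([.453,-.072,.10])"
```

```text
t 14.05 pos [ 0.45  -0.076  0.245] yaw_y 2.16 z [-0.003  0.003 -1.   ] q [-0.58  0.14  0.68  2.1  -0.11  0.94  0.2 ] F [ 0.8  0.9 -0. ] w -0.003 g 0.0
orange [279. 195.] 3238 [445. -94.] [119.  55.] 57.2 z [0.018 0.049 0.085] top [ 0.463 -0.061  0.085]
green [274.  23.] 3966 [418.  61.] [142.  47.] 2.5 z [0.033 0.036 0.038] top [0.447 0.067 0.038]
green [482. 326.] 1129 [ 701. -249.] [35. 80.] 45.7 z [0.004 0.018 0.019] top [ 0.691 -0.245  0.019]
t 14.1 pos [ 0.4517 -0.0742  0.2453] yaw_y 2.33 z [-0.002  0.003 -1.   ] q [-0.58  0.14  0.68  2.1  -0.11  0.94  0.2 ] F [ 0.8  0.1 -0.7] w -0.001 g 0.0
tool delta [0.0017 0.0017 0.1453] rows 3.0
```

Emit:
drive_tool(increments=[{"claw": 0, "dx": 0.002, "dy": 0.002, "dz": 0.05, "wx": 0, "wy": 0, "wz": 0}, {"claw": 0, "dx": 0, "dy": 0, "dz": 0.05, "wx": 0, "wy": 0, "wz": 0}, {"claw": 0, "dx": 0, "dy": 0, "dz": 0.03, "wx": 0, "wy": 0, "wz": 0}, {"claw": 0, "dx": 0, "dy": 0, "dz": 0.02, "wx": 0, "wy": 0, "wz": 0}, {"claw": 0, "dx": 0, "dy": 0, "dz": 0.02, "wx": 0, "wy": 0, "wz": 0}, {"claw": 0, "dx": 0, "dy": 0, "dz": 0.015, "wx": 0, "wy": 0, "wz": 0}, {"claw": 0, "dx": 0, "dy": 0, "dz": 0.005, "wx": 0, "wy": 0, "wz": 0}, {"claw": 0, "dx": 0, "dy": 0, "dz": 0.005, "wx": 0, "wy": 0, "wz": 0}, {"claw": 0, "dx": 0, "dy": 0, "dz": 0.004, "wx": 0, "wy": 0, "wz": 0}, {"claw": 0, "dx": 0, "dy": 0, "dz": 0, "wx": 0, "wy": 0, "wz": 0}])

```text
t: 15.35
eef_pos: [0.455, -0.0694, 0.047]
tool_rot: [-0.002, 0.691, 0.723, 0.001]
contact_force: [-1.8, 3.4, 16.1]
gripper_width: -0.002
grasp_force: 8.4
```

Emit:
drive_tool(increments=[{"claw": 0, "dx": 0, "dy": 0, "dz": -0.01, "wx": 0, "wy": 0, "wz": 0}, {"claw": 0, "dx": 0, "dy": 0, "dz": -0.06, "wx": 0, "wy": 0, "wz": 8.8}, {"claw": 0.08, "dx": 0, "dy": 0, "dz": -0.04, "wx": 0, "wy": 0, "wz": 8.8}, {"claw": 0.08, "dx": 0, "dy": 0, "dz": -0.04, "wx": 0, "wy": 0, "wz": 8.8}, {"claw": 0.08, "dx": 0, "dy": 0, "dz": 0, "wx": 0, "wy": 0, "wz": 8.8}, {"claw": 0.08, "dx": 0, "dy": 0, "dz": 0, "wx": 0, "wy": 0, "wz": 0}])

```text
t: 16.1
eef_pos: [0.4542, -0.0702, 0.1964]
tool_rot: [-0.002, 0.877, 0.481, -0.0]
contact_force: [0.4, 0.2, -0.6]
gripper_width: 0.843
grasp_force: 0.0
```

```bash
python3 look.py w10; python3 -c "
from h import *
go([.4435,-.09,.028])"
```

```text
t 16.1 pos [ 0.454 -0.07   0.196] yaw_y -32.52 z [-0.002  0.002 -1.   ] q [-0.73  0.27  0.89  2.15 -0.29  0.84 -0.23] F [ 0.4  0.2 -0.6] w 0.843 g 0.0
orange [285. 211.] 3974 [445. -87.] [107.  52.] 57.3 z [0.015 0.025 0.027] top [ 0.466 -0.057  0.027]
green [112.  53.] 10908 [399. 107.] [ 85. 182.] 71.3 z [0.034 0.036 0.038] top [0.43  0.089 0.038]
t 16.15 pos [ 0.454  -0.0702  0.196 ] yaw_y -32.42 z [-0.003  0.002 -1.   ] q [-0.73  0.27  0.89  2.15 -0.29  0.84 -0.23] F [-0.2 -0.7  0.2] w 0.925 g 0.0
tool delta [-0.0223  0.0024  0.168 ] rows 4.0
```

Emit:
drive_tool(newtons=40, increments=[{"claw": 0.08, "dx": -0.019, "dy": 0.002, "dz": 0.05, "wx": 0, "wy": 0, "wz": 0}, {"claw": 0.08, "dx": 0, "dy": 0, "dz": 0.05, "wx": 0, "wy": 0, "wz": 0}, {"claw": 0.08, "dx": 0, "dy": 0, "dz": 0.04, "wx": 0, "wy": 0, "wz": 0}, {"claw": 0.08, "dx": 0, "dy": 0, "dz": 0.02, "wx": 0, "wy": 0, "wz": 0}, {"claw": 0.08, "dx": 0, "dy": 0, "dz": 0.007, "wx": 0, "wy": 0, "wz": 0}, {"claw": 0.04, "dx": 0, "dy": 0, "dz": 0, "wx": 0, "wy": 0, "wz": 0}, {"claw": 0.04, "dx": 0, "dy": 0, "dz": 0, "wx": 0, "wy": 0, "wz": 0}, {"claw": 0.04, "dx": 0, "dy": 0, "dz": 0, "wx": 0, "wy": 0, "wz": 0}, {"claw": 0.04, "dx": 0, "dy": 0, "dz": 0, "wx": 0, "wy": 0, "wz": 0}, {"claw": 0.04, "dx": 0, "dy": 0, "dz": -0.05, "wx": 0, "wy": 0, "wz": 0}, {"claw": 0.04, "dx": 0, "dy": 0, "dz": -0.05, "wx": 0, "wy": 0, "wz": 0}, {"claw": 0.04, "dx": 0, "dy": 0, "dz": -0.05, "wx": 0, "wy": 0, "wz": -8.9}, {"claw": 0.04, "dx": 0, "dy": 0, "dz": -0.05, "wx": 0, "wy": 0, "wz": -8.9}, {"claw": 0.04, "dx": 0, "dy": 0, "dz": 0, "wx": 0, "wy": 0, "wz": -8.9}, {"claw": 0.04, "dx": 0, "dy": 0, "dz": 0, "wx": 0, "wy": 0, "wz": -8.9}, {"claw": 0.04, "dx": 0, "dy": 0, "dz": 0, "wx": 0, "wy": 0, "wz": 0}])

```text
t: 18.15
eef_pos: [0.4454, -0.0873, 0.229]
tool_rot: [-0.002, 0.689, 0.725, 0.0]
contact_force: [0.1, -0.7, -3.0]
gripper_width: 0.574
grasp_force: 44.0
```

```bash
python3 look.py w11; python3 -c "
from h import *
go([.5781,.1204,.226])"
```

```text
t 18.15 pos [ 0.445 -0.087  0.229] yaw_y 2.92 z [-0.003  0.003 -1.   ] q [-0.68  0.17  0.83  2.13 -0.17  0.9   0.3 ] F [ 0.1 -0.7 -3. ] w 0.574 g 44.0
orange [282. 254.] 15446 [445. -83.] [51. 97.] 2.7 z [0.21  0.224 0.226] top [ 0.446 -0.046  0.226]
green [292.  15.] 2552 [436.  54.] [96. 32.] 4.0 z [0.032 0.036 0.038] top [0.444 0.061 0.038]
green [494. 328.] 1179 [ 620. -169.] [ 34. 302.] 45.5 z [0.004 0.018 0.019] top [ 0.68  -0.239  0.019]
t 18.2 pos [ 0.4454 -0.0875  0.229 ] yaw_y 2.81 z [-0.003  0.002 -1.   ] q [-0.68  0.17  0.83  2.13 -0.17  0.9   0.3 ] F [-0.2  0.1 -2.2] w 0.576 g 44.0
tool delta [0.2011 0.1427 0.0031] rows 5.0
```

Emit:
drive_tool(increments=[{"claw": 0.04, "dx": 0.0402, "dy": 0.0286, "dz": 0, "wx": 0, "wy": 0, "wz": 0}, {"claw": 0.04, "dx": 0.0402, "dy": 0.0286, "dz": 0, "wx": 0, "wy": 0, "wz": 0}, {"claw": 0.04, "dx": 0.0402, "dy": 0.0286, "dz": 0, "wx": 0, "wy": 0, "wz": 0}, {"claw": 0.04, "dx": 0.0402, "dy": 0.0286, "dz": 0, "wx": 0, "wy": 0, "wz": 0}, {"claw": 0.04, "dx": 0.0402, "dy": 0.0286, "dz": 0, "wx": 0, "wy": 0, "wz": 0}, {"claw": 0.04, "dx": 0.025, "dy": 0, "dz": 0, "wx": 0, "wy": 0, "wz": 0}, {"claw": 0.04, "dx": 0.02, "dy": 0, "dz": 0, "wx": 0, "wy": 0, "wz": 0}, {"claw": 0.04, "dx": 0, "dy": 0, "dz": 0, "wx": 0, "wy": 0, "wz": 0}])

```text
t: 19.2
eef_pos: [0.5752, 0.1672, 0.2287]
tool_rot: [-0.002, 0.688, 0.726, -0.001]
contact_force: [-0.2, -0.8, -2.2]
gripper_width: 0.578
grasp_force: 44.0
```

```bash
python3 look.py w12; python3 -c "
from h import *
go([.576,.170,.159])"
```

```text
t 19.2 pos [0.575 0.167 0.229] yaw_y 3.07 z [-0.004  0.002 -1.   ] q [-0.9   0.45  0.69  1.8  -0.34  1.01 -0.02] F [-0.2 -0.8 -2.2] w 0.578 g 44.0
orange [283.  57.] 40904 [571. 260.] [151.  48.] 3.0 z [0.187 0.188 0.19 ] top [0.579 0.265 0.19 ]
orange [282. 255.] 15851 [566. 171.] [69. 98.] 2.7 z [0.207 0.224 0.225] top [0.574 0.208 0.225]
orange [446. 307.] 500 [738.  66.] [46. 16.] 8.7 z [0.059 0.065 0.071] top [0.738 0.069 0.071]
green [116. 243.] 7382 [409.  97.] [ 73. 157.] 71.1 z [0.013 0.036 0.037] top [0.421 0.105 0.037]
t 19.25 pos [0.5754 0.1653 0.229 ] yaw_y 2.97 z [-0.003  0.001 -1.   ] q [-0.9   0.45  0.69  1.81 -0.34  1.01 -0.02] F [ 1.  -0.9 -2.5] w 0.573 g 44.0
tool delta [0.0045 0.001  0.07  ] rows 2.0
```

Emit:
drive_tool(increments=[{"claw": 0.04, "dx": 0.004, "dy": 0.001, "dz": 0.03, "wx": 0, "wy": 0, "wz": 0}, {"claw": 0.04, "dx": 0, "dy": 0, "dz": 0.025, "wx": 0, "wy": 0, "wz": 0}, {"claw": 0.04, "dx": 0, "dy": 0, "dz": 0.01, "wx": 0, "wy": 0, "wz": 0}, {"claw": 0.04, "dx": 0, "dy": 0, "dz": 0.005, "wx": 0, "wy": 0, "wz": 0}, {"claw": 0.07, "dx": 0, "dy": 0, "dz": 0, "wx": 0, "wy": 0, "wz": 0}, {"claw": 0.07, "dx": 0, "dy": 0, "dz": 0, "wx": 0, "wy": 0, "wz": 0}, {"claw": 0.07, "dx": 0, "dy": 0, "dz": 0, "wx": 0, "wy": 0, "wz": 0}, {"claw": 0.07, "dx": 0, "dy": 0, "dz": -0.03, "wx": 0, "wy": 0, "wz": 0}, {"claw": 0.07, "dx": 0, "dy": 0, "dz": -0.06, "wx": 0, "wy": 0, "wz": 0}, {"claw": 0.0, "dx": -0.06, "dy": 0, "dz": 0, "wx": 0, "wy": 0, "wz": 0}, {"claw": 0.0, "dx": -0.06, "dy": 0, "dz": 0, "wx": 0, "wy": 10, "wz": 0}, {"claw": 0.0, "dx": 0, "dy": 0, "dz": 0, "wx": 0, "wy": 10, "wz": 0}, {"claw": 0.0, "dx": 0, "dy": 0, "dz": 0, "wx": 0, "wy": 10, "wz": 0}, {"claw": 0.0, "dx": 0, "dy": 0, "dz": 0, "wx": 0, "wy": 10, "wz": 0}, {"claw": 0.0, "dx": 0, "dy": 0, "dz": 0, "wx": 0, "wy": 0, "wz": 0}])

```text
t: 21.12
eef_pos: [0.5824, 0.0513, 0.2471]
tool_rot: [-0.245, 0.652, 0.68, 0.228]
contact_force: [-0.8, 0.2, -0.5]
gripper_width: 0.002
grasp_force: 0.0
```

```bash
python3 look.py w13; python3 -c "
from h import *
go([.580,.07,.1545])"
```

```text
t 21.12 pos [0.582 0.051 0.247] yaw_y 2.61 z [-0.035  0.629 -0.776] q [-0.24  0.49  0.49  1.82 -0.92  1.3   0.72] F [-0.8  0.2 -0.5] w 0.002 g 0.0
orange [279.  31.] 11445 [571. 271.] [149.  68.] 2.3 z [0.187 0.188 0.189] top [0.584 0.267 0.189]
orange [283. 178.] 5027 [576. 174.] [ 53. 126.] 2.7 z [0.15  0.155 0.157] top [0.579 0.139 0.157]
green [126. 281.] 6142 [443.  85.] [ 70. 229.] 71.3 z [0.031 0.036 0.037] top [0.444 0.089 0.037]
red [280.  77.] 5150 [553. 249.] [ 81. 168.] 59.5 z [0.134 0.163 0.187] top [0.575 0.238 0.187]
t 21.18 pos [0.5826 0.0535 0.2479] yaw_y 2.83 z [-0.037  0.628 -0.777] q [-0.24  0.49  0.49  1.82 -0.92  1.3   0.72] F [ 0.7  0.7 -0.7] w -0.003 g 0.0
tool delta [-0.0459 -0.0011  0.083 ] rows 2.0
```

Emit:
drive_tool(increments=[{"claw": 0.0, "dx": -0.023, "dy": 0, "dz": 0.0415, "wx": 0, "wy": 0, "wz": 0}, {"claw": 0.0, "dx": -0.023, "dy": 0, "dz": 0.0415, "wx": 0, "wy": 0, "wz": 0}, {"claw": 0.0, "dx": 0.0155, "dy": 0, "dz": 0.0126, "wx": 0, "wy": 0, "wz": 0}, {"claw": 0.0, "dx": 0.0155, "dy": 0, "dz": 0.0126, "wx": 0, "wy": 0, "wz": 0}, {"claw": 0.0, "dx": 0.0155, "dy": 0, "dz": 0.0126, "wx": 0, "wy": 0, "wz": 0}, {"claw": 0.0, "dx": 0.0155, "dy": 0, "dz": 0.0126, "wx": 0, "wy": 0, "wz": 0}])

```text
t: 21.92
eef_pos: [0.5769, 0.1538, 0.1557]
tool_rot: [-0.245, 0.649, 0.683, 0.229]
contact_force: [0.1, -1.9, 0.0]
gripper_width: 0.002
grasp_force: 0.9
```

```bash
python3 look.py w14; python3 -c "
from h import *
go([.5725,.224,.1545])"
```

```text
t 21.93 pos [0.577 0.154 0.156] yaw_y 3.08 z [-0.038  0.631 -0.775] q [-0.34  0.58  0.4   1.91 -1.07  1.09  0.79] F [ 0.1 -1.9  0. ] w 0.002 g 0.9
orange [280.  44.] 30436 [571. 261.] [150.  49.] 2.5 z [0.186 0.188 0.189] top [0.579 0.258 0.189]
orange [281. 203.] 10465 [567. 245.] [ 60. 145.] 8.4 z [0.138 0.155 0.156] top [0.575 0.194 0.156]
green [ 43. 346.] 2303 [439. 128.] [ 30. 180.] 82.9 z [0.014 0.036 0.037] top [0.412 0.128 0.037]
red [279.  92.] 7687 [572. 238.] [151.   3.] 2.5 z [0.175 0.181 0.188] top [0.574 0.238 0.188]
t 21.98 pos [0.5761 0.1573 0.156 ] yaw_y 3.3 z [-0.041  0.633 -0.773] q [-0.34  0.58  0.39  1.91 -1.08  1.09  0.78] F [-0.3  2.7 -0.6] w -0.003 g 0.0
tool delta [0.0507 0.0002 0.0435] rows 2.0
```

Emit:
drive_tool(increments=[{"claw": 0.0, "dx": 0.017, "dy": 0, "dz": 0.0145, "wx": 0, "wy": 0, "wz": 0}, {"claw": 0.0, "dx": 0.017, "dy": 0, "dz": 0.0145, "wx": 0, "wy": 0, "wz": 0}, {"claw": 0.0, "dx": 0.017, "dy": 0, "dz": 0.0145, "wx": 0, "wy": 0, "wz": 0}, {"claw": 0.0, "dx": 0, "dy": 0, "dz": 0, "wx": 0, "wy": 0, "wz": 0}, {"claw": 0.0, "dx": 0, "dy": 0, "dz": 0, "wx": 0, "wy": 0, "wz": 0}, {"claw": 0.0, "dx": -0.0388, "dy": 0, "dz": -0.0316, "wx": 0, "wy": 0, "wz": 0}, {"claw": 0.0, "dx": -0.0388, "dy": 0, "dz": -0.0316, "wx": 0, "wy": 0, "wz": 0}, {"claw": 0.0, "dx": 0.0285, "dy": 0, "dz": -0.035, "wx": 0, "wy": 0, "wz": 0}, {"claw": 0.0, "dx": 0.0285, "dy": 0, "dz": -0.035, "wx": 0, "wy": 0, "wz": 0}, {"claw": 0.0, "dx": 0, "dy": 0, "dz": 0, "wx": 0, "wy": 0, "wz": 0}])

```text
t: 23.22
eef_pos: [0.5811, 0.1167, 0.247]
tool_rot: [-0.243, 0.65, 0.683, 0.231]
contact_force: [-0.2, -0.5, -1.5]
gripper_width: -0.003
grasp_force: 0.0
```

```bash
python3 look.py w15; python3 look.py w15|grep t; python3 - <<'E'
from h import *
p,W,h=cloud("side")
np.set_printoptions(precision=3,suppress=True)
for c,s,P in blobs(h,W,"yellow")+blobs(h,W,"red")+blobs(h,W,"orange"):
    print(c.round(),s[4],np.median(P,0))
cv2.imwrite("pics/s15.png",cv2.resize(p[50:350,60:400],None,fx=2,fy=2)[:,:,::-1])
E
```

```text
t 23.23 pos [0.581 0.117 0.247] yaw_y 2.84 z [-0.031  0.631 -0.776] q [-0.33  0.46  0.47  1.85 -0.96  1.22  0.66] F [-0.2 -0.5 -1.5] w -0.003 g 0.0
orange [277.  69.] 26415 [569. 304.] [149. 134.] 2.6 z [0.187 0.188 0.19 ] top [0.58  0.292 0.19 ]
green [ 69. 324.] 3713 [434.  94.] [ 76. 212.] 76.1 z [0.034 0.036 0.037] top [0.371 0.115 0.037]
red [277. 146.] 4083 [579. 242.] [151.  63.] 27.1 z [0.134 0.175 0.187] top [0.572 0.238 0.187]
t 23.27 pos [0.58  0.117 0.245] yaw_y 2.89 z [-0.034  0.63  -0.776] q [-0.33  0.46  0.47  1.85 -0.96  1.22  0.66] F [-0.2  0.2 -0.9] w -0.002 g 0.0
orange [280.  68.] 26468 [569. 303.] [149. 132.] 2.8 z [0.187 0.188 0.19 ] top [0.58  0.294 0.19 ]
green [ 70. 324.] 3689 [434.  94.] [ 76. 210.] 76.2 z [0.034 0.036 0.038] top [0.371 0.116 0.038]
red [278. 145.] 4197 [572. 243.] [148.  12.] 2.6 z [0.134 0.175 0.187] top [0.583 0.239 0.187]
[316. 297.] 757 [ 0.469 -0.319  0.035]
[434.  90.] 50168 [ 1.889  0.16  -0.051]
[226.  77.] 649 [ 1.889  1.889 -0.486]
[202. 149.] 299 [0.569 0.248 0.16 ]
[333. 175.] 77 [ 0.743 -0.121  0.163]
[4. 8.] 148 [0.635 2.101 0.213]
[142.  60.] 6771 [ 1.318  2.098 -0.17 ]
[176. 129.] 1977 [0.56  0.362 0.189]
```

View pics/s15.png

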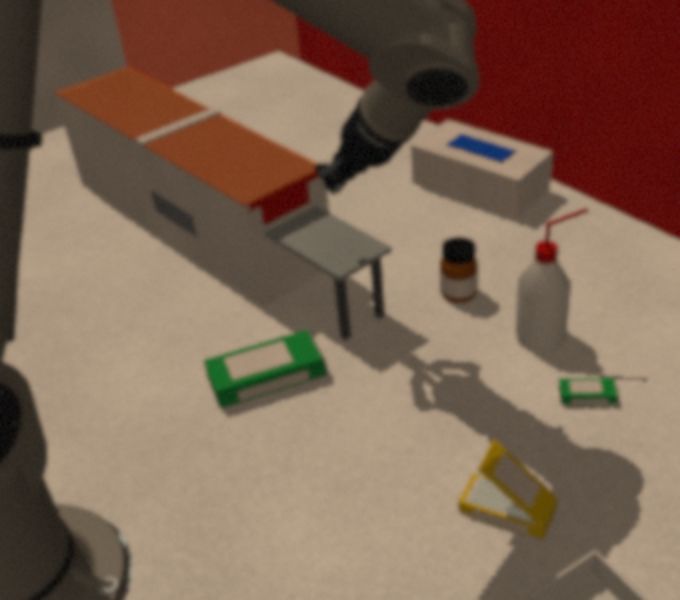

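Side view: orange and green are inside and the flap is shut; only yellow is left at crop (508,490), in its old place. Going to yellow.

Emit:
drive_tool(increments=[{"claw": 0.0, "dx": 0, "dy": 0, "dz": 0, "wx": 0, "wy": -9.8, "wz": 0}, {"claw": 0.0, "dx": 0, "dy": 0, "dz": 0, "wx": 0, "wy": -9.8, "wz": 0}, {"claw": 0.0, "dx": 0, "dy": 0, "dz": 0, "wx": 0, "wy": -9.8, "wz": 0}, {"claw": 0.0, "dx": 0, "dy": 0, "dz": 0, "wx": 0, "wy": -9.7, "wz": 0}, {"claw": 0.0, "dx": -0.0567, "dy": -0.019, "dz": 0, "wx": 0, "wy": 0, "wz": 0}, {"claw": 0.0, "dx": -0.0567, "dy": -0.019, "dz": 0, "wx": 0, "wy": 0, "wz": 0}, {"claw": 0.0, "dx": -0.0567, "dy": -0.019, "dz": 0, "wx": 0, "wy": 0, "wz": 0}, {"claw": 0.0, "dx": -0.0567, "dy": -0.019, "dz": 0, "wx": 0, "wy": 0, "wz": 0}, {"claw": 0.0, "dx": -0.0567, "dy": -0.019, "dz": 0, "wx": 0, "wy": 0, "wz": 0}, {"claw": 0.0, "dx": -0.0567, "dy": -0.019, "dz": 0, "wx": 0, "wy": 0, "wz": 0}, {"claw": 0.0, "dx": -0.0567, "dy": -0.019, "dz": 0, "wx": 0, "wy": 0, "wz": 0}, {"claw": 0.0, "dx": 0, "dy": 0, "dz": 0, "wx": 0, "wy": 0, "wz": 0}])

```text
t: 24.88
eef_pos: [0.4634, -0.29, 0.2433]
tool_rot: [-0.003, 0.692, 0.722, -0.003]
contact_force: [-0.1, 0.6, -1.1]
gripper_width: 0.0
grasp_force: 0.0
```

```bash
python3 look.py w16
```

```text
t 24.88 pos [ 0.463 -0.29   0.243] yaw_y 2.43 z [-0.009 -0.001 -1.   ] q [-0.19  0.36  0.8   1.91 -0.3   1.    0.79] F [-0.1  0.6 -1.1] w 0.0 g 0.0
yellow [292. 200.] 2851 [ 468. -310.] [ 64. 110.] 22.1 z [0.015 0.055 0.092] top [ 0.465 -0.282  0.092]
green [521. 148.] 1724 [ 707. -249.] [45. 87.] 47.0 z [0.008 0.018 0.02 ] top [ 0.704 -0.246  0.02 ]
```

View pics/w16.png

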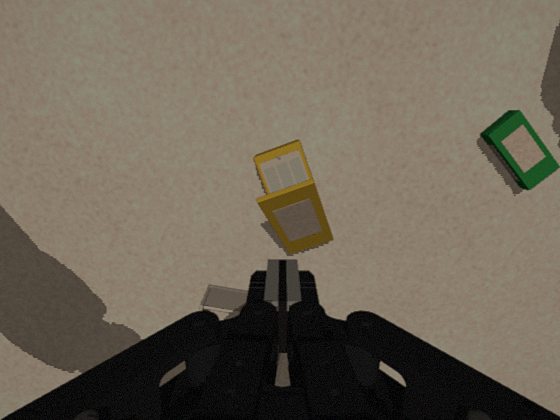

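Yellow: lift end at the top (corners 254,160 and 299,141), hinge at (291,254)-(333,238). I'll cast these corners onto planes at their heights.

```bash
python3 - <<'E'
from h import *
o,R=st(); c=calibration("wrist");K=c["intrinsics"];M=c["mount"]
def ray(u,v,z):
    d=np.linalg.inv(K)@[u,v,1]; d=R@(M[:3,:3]@d); s=o["eef_pos"]+R@M[:3,3]; return s+d*(z-s[2])/d[2]
a,b,e,f=ray(254,160,.02),ray(299,141,.02),ray(291,254,.023),ray(333,238,.023)
print([x.round(4) for x in(a,b,e,f)]); l=(a+b)/2;r=(e+f)/2;u=(l-r)[:2];n=np.linalg.norm(u);u/=n
ang=np.degrees(np.arctan2(u[1],u[0])); ctr=(l+r)[:2]/2
print("len",n,"ang",ang,"w",np.linalg.norm((a-b)[:2]),"ctr",ctr, "press",l[:2]-.037*u)
go([*(l[:2]-.036*u),.12])
E
```

```text
t 24.93 pos [ 0.465  -0.2869  0.2429] yaw_y 2.67 z [-0.008  0.001 -1.   ] q [-0.19  0.36  0.8   1.91 -0.3   1.    0.79] F [-0.4  0.9  0.4] w 0.002 g 0.0
[array([ 0.4347, -0.2649,  0.02  ]), array([ 0.4785, -0.2442,  0.02  ]), array([ 0.477, -0.364,  0.023]), array([ 0.5205, -0.3433,  0.023 ])]
len 0.10769136133016818 ang 113.04026921314396 w 0.048426215733769803 ctr [ 0.4776824  -0.30407613] press [ 0.47108937 -0.28857423]
t 24.93 pos [ 0.465  -0.2869  0.2429] yaw_y 2.67 z [-0.008  0.001 -1.   ] q [-0.19  0.36  0.8   1.91 -0.3   1.    0.79] F [-0.4  0.9  0.4] w 0.002 g 0.0
tool delta [-0.0013  0.0066  0.1229] rows 3.0
```

Emit:
drive_tool(increments=[{"claw": 0, "dx": -0.001, "dy": 0.007, "dz": 0.05, "wx": 0, "wy": 0, "wz": 0}, {"claw": 0, "dx": 0, "dy": 0, "dz": 0.05, "wx": 0, "wy": 0, "wz": 0}, {"claw": 0, "dx": 0, "dy": 0, "dz": 0.03, "wx": 0, "wy": 0, "wz": 0}, {"claw": 0, "dx": 0, "dy": 0, "dz": 0.02, "wx": 0, "wy": 0, "wz": 0}, {"claw": 0, "dx": 0, "dy": 0, "dz": 0.02, "wx": 0, "wy": 0, "wz": 0}, {"claw": 0, "dx": 0, "dy": 0, "dz": 0.013, "wx": 0, "wy": 0, "wz": 0}, {"claw": 0, "dx": 0, "dy": 0, "dz": 0.005, "wx": 0, "wy": 0, "wz": 0}, {"claw": 0, "dx": 0, "dy": 0, "dz": 0.005, "wx": 0, "wy": 0, "wz": 0}, {"claw": 0, "dx": 0, "dy": 0, "dz": 0.004, "wx": 0, "wy": 0, "wz": 0}, {"claw": 0, "dx": 0, "dy": 0, "dz": 0, "wx": 0, "wy": 0, "wz": 0}])

```text
t: 26.18
eef_pos: [0.4734, -0.2846, 0.048]
tool_rot: [-0.003, 0.688, 0.725, -0.001]
contact_force: [-3.5, 4.2, 12.8]
gripper_width: -0.0
grasp_force: 6.3
```

Emit:
drive_tool(increments=[{"claw": 0, "dx": 0, "dy": 0, "dz": 0.002, "wx": 0, "wy": 0, "wz": 0}, {"claw": 0, "dx": 0, "dy": 0, "dz": -0.01, "wx": 0, "wy": 0, "wz": 0}, {"claw": 0, "dx": 0, "dy": 0, "dz": -0.06, "wx": 0, "wy": 0, "wz": -6.7}, {"claw": 0.08, "dx": 0, "dy": 0, "dz": -0.04, "wx": 0, "wy": 0, "wz": -6.7}, {"claw": 0.08, "dx": 0, "dy": 0, "dz": -0.04, "wx": 0, "wy": 0, "wz": -6.7}, {"claw": 0.08, "dx": 0, "dy": 0, "dz": 0, "wx": 0, "wy": 0, "wz": 0}, {"claw": 0.08, "dx": 0, "dy": 0, "dz": 0, "wx": 0, "wy": 0, "wz": 0}])

```text
t: 27.05
eef_pos: [0.4739, -0.2851, 0.1949]
tool_rot: [-0.003, 0.552, 0.834, -0.001]
contact_force: [-0.3, 0.1, 0.2]
gripper_width: 0.844
grasp_force: 0.0
```

```bash
python3 look.py w17; python3 -c "
from h import *
go([.477,-.306,.028])"
```

```text
t 27.05 pos [ 0.474 -0.285  0.195] yaw_y 23.05 z [-0.005  0.002 -1.   ] q [-0.08  0.41  0.66  1.94 -0.31  0.9   1.13] F [-0.3  0.1  0.2] w 0.844 g 0.0
yellow [274. 211.] 4120 [ 475. -312.] [ 53. 118.] 22.4 z [0.006 0.025 0.027] top [ 0.462 -0.269  0.027]
green [518. 246.] 1809 [ 700. -248.] [35. 77.] 45.8 z [0.006 0.018 0.019] top [ 0.705 -0.252  0.019]
t 27.1 pos [ 0.4735 -0.2849  0.1943] yaw_y 23.06 z [-0.007  0.002 -1.   ] q [-0.08  0.41  0.66  1.94 -0.31  0.9   1.13] F [-0.5  0.8 -0.5] w 0.923 g 0.0
tool delta [-0.0215 -0.0042  0.1662] rows 4.0
```

Emit:
drive_tool(newtons=40, increments=[{"claw": 0.08, "dx": -0.0235, "dy": -0.005, "dz": 0.05, "wx": 0, "wy": 0, "wz": 0.5}, {"claw": 0.08, "dx": 0, "dy": 0, "dz": 0.05, "wx": 0, "wy": 0, "wz": 0}, {"claw": 0.08, "dx": 0, "dy": 0, "dz": 0.04, "wx": 0, "wy": 0, "wz": 0}, {"claw": 0.08, "dx": 0, "dy": 0, "dz": 0.02, "wx": 0, "wy": 0, "wz": 0}, {"claw": 0.08, "dx": 0, "dy": 0, "dz": 0.005, "wx": 0, "wy": 0, "wz": 0}, {"claw": 0.04, "dx": 0, "dy": 0, "dz": 0, "wx": 0, "wy": 0, "wz": 0}, {"claw": 0.04, "dx": 0, "dy": 0, "dz": 0, "wx": 0, "wy": 0, "wz": 0}, {"claw": 0.04, "dx": 0, "dy": 0, "dz": 0, "wx": 0, "wy": 0, "wz": 0}, {"claw": 0.04, "dx": 0, "dy": 0, "dz": 0, "wx": 0, "wy": 0, "wz": 0}, {"claw": 0.04, "dx": 0, "dy": 0, "dz": -0.05, "wx": 0, "wy": 0, "wz": 0}, {"claw": 0.04, "dx": 0, "dy": 0, "dz": -0.05, "wx": 0, "wy": 0, "wz": 0}, {"claw": 0.04, "dx": 0, "dy": 0, "dz": -0.05, "wx": 0, "wy": 0, "wz": 9.8}, {"claw": 0.04, "dx": 0, "dy": 0, "dz": -0.05, "wx": 0, "wy": 0, "wz": 9.8}, {"claw": 0.04, "dx": 0, "dy": 0, "dz": 0, "wx": 0, "wy": 0, "wz": 0}])

```text
t: 28.85
eef_pos: [0.4806, -0.31, 0.2339]
tool_rot: [0.001, 0.689, 0.725, 0.0]
contact_force: [-0.3, -1.0, -1.8]
gripper_width: 0.572
grasp_force: 43.3
```

```bash
python3 look.py w18; python3 -c "
from h import *
go([.576,.168,.228])"
```

```text
t 28.85 pos [ 0.481 -0.31   0.234] yaw_y 2.95 z [ 0.001 -0.001 -1.   ] q [-0.15  0.42  0.8   1.87 -0.35  1.    0.86] F [-0.3 -1.  -1.8] w 0.572 g 43.3
yellow [281. 210.] 11835 [ 459. -315.] [ 94. 124.] 2.9 z [0.212 0.227 0.228] top [ 0.492 -0.289  0.228]
yellow [279. 343.] 292 [ 480. -332.] [30.  4.] 2.5 z [0.226 0.227 0.229] top [ 0.484 -0.332  0.229]
green [512. 129.] 1846 [ 701. -248.] [35. 76.] 45.3 z [0.009 0.018 0.02 ] top [ 0.696 -0.251  0.02 ]
t 28.9 pos [ 0.4796 -0.3088  0.2315] yaw_y 3.08 z [-0.002  0.001 -1.   ] q [-0.14  0.42  0.8   1.87 -0.35  1.    0.86] F [-0.3  0.4 -2.4] w 0.572 g 43.3
tool delta [0.471  0.1219 0.0037] rows 10.0
```

Emit:
drive_tool(increments=[{"claw": 0.04, "dx": 0.047, "dy": 0.0122, "dz": 0, "wx": 0, "wy": 0, "wz": 0}, {"claw": 0.04, "dx": 0.047, "dy": 0.0122, "dz": 0, "wx": 0, "wy": 0, "wz": 0}, {"claw": 0.04, "dx": 0.047, "dy": 0.0122, "dz": 0, "wx": 0, "wy": 0, "wz": 0}, {"claw": 0.04, "dx": 0.047, "dy": 0.0122, "dz": 0, "wx": 0, "wy": 0, "wz": 0}, {"claw": 0.04, "dx": 0.047, "dy": 0.0122, "dz": 0, "wx": 0, "wy": 0, "wz": 0}, {"claw": 0.04, "dx": 0.047, "dy": 0.0122, "dz": 0, "wx": 0, "wy": 0, "wz": 0}, {"claw": 0.04, "dx": 0.047, "dy": 0.0122, "dz": 0, "wx": 0, "wy": 0, "wz": 0}, {"claw": 0.04, "dx": 0.047, "dy": 0.0122, "dz": 0, "wx": 0, "wy": 0, "wz": 0}, {"claw": 0.04, "dx": 0.047, "dy": 0.0122, "dz": 0, "wx": 0, "wy": 0, "wz": 0}, {"claw": 0.04, "dx": 0.047, "dy": 0.0122, "dz": 0, "wx": 0, "wy": 0, "wz": 0}, {"claw": 0.04, "dx": 0, "dy": 0, "dz": 0, "wx": 0, "wy": 0, "wz": 0}])

```text
t: 30.28
eef_pos: [0.5749, 0.1726, 0.2278]
tool_rot: [-0.004, 0.685, 0.729, -0.002]
contact_force: [0.3, -0.2, -2.3]
gripper_width: 0.571
grasp_force: 43.2
```

```bash
python3 look.py w19; python3 -c "
from h import *
go([.576,.168,.159])"
```

```text
t 30.27 pos [0.575 0.173 0.228] yaw_y 3.54 z [-0.009  0.002 -1.   ] q [-0.92  0.46  0.71  1.8  -0.35  1.02 -0.01] F [ 0.3 -0.2 -2.3] w 0.571 g 43.2
orange [287.  63.] 45442 [571. 262.] [151.  55.] 3.3 z [0.187 0.188 0.19 ] top [0.58  0.269 0.19 ]
orange [450. 314.] 324 [739.  67.] [45. 16.] 4.8 z [0.06  0.064 0.069] top [0.745 0.069 0.069]
yellow [282. 254.] 17044 [567. 155.] [ 69. 151.] 3.7 z [0.207 0.221 0.222] top [0.568 0.152 0.222]
green [117. 247.] 7343 [409.  98.] [ 72. 157.] 71.2 z [0.013 0.035 0.037] top [0.442 0.1   0.037]
t 30.32 pos [0.5748 0.1691 0.2281] yaw_y 3.31 z [-0.009  0.    -1.   ] q [-0.92  0.46  0.71  1.8  -0.35  1.02 -0.01] F [ 0.4 -1.1 -1.5] w 0.573 g 43.2
tool delta [-0.0012  0.0018  0.069 ] rows 2.0
```

Emit:
drive_tool(increments=[{"claw": 0.04, "dx": -0.001, "dy": 0.001, "dz": 0.03, "wx": 0, "wy": 0, "wz": 0}, {"claw": 0.04, "dx": 0, "dy": 0, "dz": 0.022, "wx": 0, "wy": 0, "wz": 0}, {"claw": 0.04, "dx": 0, "dy": 0, "dz": 0.01, "wx": 0, "wy": 0, "wz": 0}, {"claw": 0.04, "dx": 0, "dy": 0, "dz": 0.005, "wx": 0, "wy": 0, "wz": 0}, {"claw": 0.07, "dx": 0, "dy": 0, "dz": 0, "wx": 0, "wy": 0, "wz": 0}, {"claw": 0.07, "dx": 0, "dy": 0, "dz": 0, "wx": 0, "wy": 0, "wz": 0}, {"claw": 0.07, "dx": 0, "dy": 0, "dz": 0, "wx": 0, "wy": 0, "wz": 0}, {"claw": 0.07, "dx": 0, "dy": 0, "dz": -0.03, "wx": 0, "wy": 0, "wz": 0}, {"claw": 0.07, "dx": 0, "dy": 0, "dz": -0.06, "wx": 0, "wy": 0, "wz": 0}, {"claw": 0.0, "dx": -0.06, "dy": 0, "dz": 0, "wx": 0, "wy": 0, "wz": 0}, {"claw": 0.0, "dx": -0.06, "dy": 0, "dz": 0, "wx": 0, "wy": 10, "wz": 0}, {"claw": 0.0, "dx": 0, "dy": 0, "dz": 0, "wx": 0, "wy": 10, "wz": 0}, {"claw": 0.0, "dx": 0, "dy": 0, "dz": 0, "wx": 0, "wy": 10, "wz": 0}, {"claw": 0.0, "dx": 0, "dy": 0, "dz": 0, "wx": 0, "wy": 10, "wz": 0}, {"claw": 0.0, "dx": 0, "dy": 0, "dz": 0, "wx": 0, "wy": 0, "wz": 0}])

```text
t: 32.2
eef_pos: [0.5829, 0.0477, 0.2512]
tool_rot: [-0.246, 0.652, 0.68, 0.227]
contact_force: [0.4, 0.3, -0.6]
gripper_width: 0.002
grasp_force: 0.0
```

```bash
python3 look.py w20; python3 -c "
from h import *
go([.580,.07,.1545])"
```

```text
t 32.2 pos [0.583 0.048 0.251] yaw_y 2.63 z [-0.038  0.629 -0.776] q [-0.25  0.49  0.52  1.81 -0.92  1.32  0.73] F [ 0.4  0.3 -0.6] w 0.002 g 0.0
orange [279.  31.] 11292 [571. 272.] [149.  69.] 2.0 z [0.187 0.188 0.19 ] top [0.574 0.267 0.19 ]
yellow [282. 176.] 5122 [575. 175.] [ 53. 124.] 2.9 z [0.149 0.155 0.157] top [0.579 0.154 0.157]
green [129. 279.] 5980 [443.  85.] [ 70. 231.] 71.2 z [0.031 0.036 0.037] top [0.445 0.091 0.037]
red [280.  77.] 4926 [553. 249.] [ 81. 168.] 59.5 z [0.135 0.163 0.188] top [0.575 0.238 0.188]
t 32.25 pos [0.5832 0.0499 0.2519] yaw_y 2.84 z [-0.039  0.628 -0.777] q [-0.25  0.49  0.52  1.81 -0.92  1.32  0.72] F [-0.3  0.8  0.4] w -0.001 g 0.0
tool delta [-0.0456 -0.0012  0.0885] rows 2.0
```

Yellow lies shut on the shelf (top 155 mm throughout). Pushing it in.

Emit:
drive_tool(increments=[{"claw": 0.0, "dx": -0.023, "dy": 0, "dz": 0.044, "wx": 0, "wy": 0, "wz": 0}, {"claw": 0.0, "dx": -0.023, "dy": 0, "dz": 0.044, "wx": 0, "wy": 0, "wz": 0}, {"claw": 0.0, "dx": 0.0155, "dy": 0, "dz": 0.0126, "wx": 0, "wy": 0, "wz": 0}, {"claw": 0.0, "dx": 0.0155, "dy": 0, "dz": 0.0126, "wx": 0, "wy": 0, "wz": 0}, {"claw": 0.0, "dx": 0.0155, "dy": 0, "dz": 0.0126, "wx": 0, "wy": 0, "wz": 0}, {"claw": 0.0, "dx": 0.0155, "dy": 0, "dz": 0.0126, "wx": 0, "wy": 0, "wz": 0}])

```text
t: 33.0
eef_pos: [0.5769, 0.1532, 0.1558]
tool_rot: [-0.246, 0.649, 0.683, 0.228]
contact_force: [-0.1, -1.0, -0.1]
gripper_width: -0.004
grasp_force: 0.9
```

```bash
python3 -c "
from h import *
go([.5725,.224,.1545])"
```

```text
t 33.0 pos [0.5769 0.1532 0.1558] yaw_y 3.09 z [-0.04   0.63  -0.775] q [-0.36  0.58  0.42  1.91 -1.08  1.1   0.79] F [-0.1 -1.  -0.1] w -0.004 g 0.9
tool delta [ 0.0542 -0.0006  0.0458] rows 2.0
```

Emit:
drive_tool(increments=[{"claw": 0.0, "dx": 0.0175, "dy": 0, "dz": 0.0148, "wx": 0, "wy": 0, "wz": 0}, {"claw": 0.0, "dx": 0.0175, "dy": 0, "dz": 0.0148, "wx": 0, "wy": 0, "wz": 0}, {"claw": 0.0, "dx": 0.0175, "dy": 0, "dz": 0.0148, "wx": 0, "wy": 0, "wz": 0}, {"claw": 0.0, "dx": 0, "dy": 0, "dz": 0, "wx": 0, "wy": 0, "wz": 0}, {"claw": 0.0, "dx": 0, "dy": 0, "dz": 0, "wx": 0, "wy": 0, "wz": 0}, {"claw": 0.0, "dx": -0.0388, "dy": 0, "dz": -0.0316, "wx": 0, "wy": 0, "wz": 0}, {"claw": 0.0, "dx": -0.0388, "dy": 0, "dz": -0.0316, "wx": 0, "wy": 0, "wz": 0}, {"claw": 0.0, "dx": -0.0388, "dy": 0, "dz": -0.0316, "wx": 0, "wy": 0, "wz": 0}, {"claw": 0.0, "dx": 0.0285, "dy": 0, "dz": -0.035, "wx": 0, "wy": 0, "wz": 0}, {"claw": 0.0, "dx": 0.0285, "dy": 0, "dz": -0.035, "wx": 0, "wy": 0, "wz": 0}, {"claw": 0.0, "dx": 0, "dy": 0, "dz": 0, "wx": 0, "wy": 0, "wz": 0}, {"claw": 0.0, "dx": 0, "dy": 0, "dz": 0, "wx": 0, "wy": 0, "wz": 0}, {"claw": 0.0, "dx": 0, "dy": 0, "dz": 0, "wx": 0, "wy": 0, "wz": 0}, {"claw": 0.0, "dx": 0, "dy": 0, "dz": 0, "wx": 0, "wy": 0, "wz": 0}])

```text
t: 34.75
eef_pos: [0.5817, 0.0699, 0.2432]
tool_rot: [-0.247, 0.65, 0.682, 0.227]
contact_force: [0.3, 0.3, -0.3]
gripper_width: -0.004
grasp_force: 0.0
```

```bash
python3 look.py w21; python3 - <<'E'
from h import *
a,W,h=cloud("scene");b,W2,h2=cloud("side")
for n,h_,W_ in(("scene",h,W),("side",h2,W2)):
    for c,s,P in blobs(h_,W_,"yellow"): print(n,"yellow",c.round(),s[4],np.median(P,0).round(3))
A=cv2.resize(a[180:420,190:550],None,fx=1.5,fy=1.5);B=cv2.resize(b[70:260,70:355],(540,360))[:240]
w=cv2.imread("pics/w21.png")[:,:,::-1]
cv2.imwrite("pics/fin.png",np.hstack([cv2.resize(A,(400,267)),cv2.resize(w,(356,267))])[:,:,::-1])
E
```

```text
t 34.75 pos [0.582 0.07  0.243] yaw_y 3.0 z [-0.041  0.63  -0.775] q [-0.28  0.49  0.51  1.83 -0.94  1.29  0.72] F [ 0.3  0.3 -0.3] w -0.004 g 0.0
orange [282.  39.] 14825 [570. 278.] [149.  82.] 2.2 z [0.187 0.188 0.189] top [0.579 0.274 0.189]
green [116. 294.] 5854 [440.  85.] [ 71. 224.] 71.3 z [0.034 0.036 0.038] top [0.436 0.092 0.038]
red [280.  93.] 5005 [555. 247.] [ 75. 162.] 61.5 z [0.135 0.162 0.187] top [0.578 0.238 0.187]
```

View pics/fin.png

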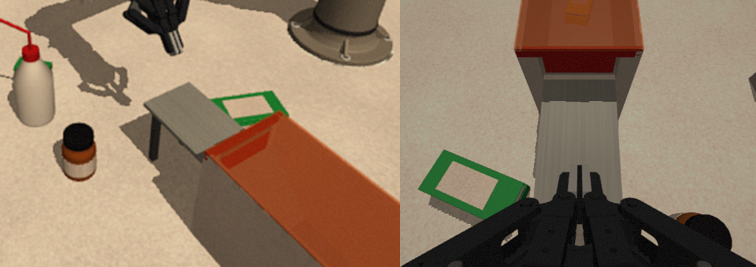

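The shelf is empty and the flap shut, but a case shows through the amber roof near the mouth, at (577,10). I'll look from above.

Emit:
drive_tool(increments=[{"claw": 0.0, "dx": 0.0315, "dy": 0, "dz": -0.0388, "wx": 0, "wy": -9.8, "wz": 0}, {"claw": 0.0, "dx": 0.02, "dy": 0, "dz": -0.045, "wx": 0, "wy": -9.8, "wz": 0}, {"claw": 0.0, "dx": 0, "dy": 0, "dz": -0.04, "wx": 0, "wy": -9.8, "wz": 0}, {"claw": 0.0, "dx": 0, "dy": 0, "dz": 0, "wx": 0, "wy": -9.8, "wz": 0}, {"claw": 0.0, "dx": 0.055, "dy": 0, "dz": 0, "wx": 0, "wy": 0, "wz": 0}, {"claw": 0.0, "dx": 0.055, "dy": 0, "dz": 0, "wx": 0, "wy": 0, "wz": 0}, {"claw": 0.0, "dx": 0.055, "dy": 0, "dz": 0, "wx": 0, "wy": 0, "wz": 0}, {"claw": 0.0, "dx": 0.055, "dy": 0, "dz": 0, "wx": 0, "wy": 0, "wz": 0}, {"claw": 0.0, "dx": 0.055, "dy": 0, "dz": 0, "wx": 0, "wy": 0, "wz": 0}, {"claw": 0.0, "dx": 0, "dy": 0, "dz": 0, "wx": 0, "wy": 0, "wz": 0}])

```text
t: 36.15
eef_pos: [0.5675, 0.3332, 0.3793]
tool_rot: [-0.004, 0.685, 0.729, -0.004]
contact_force: [0.1, -0.9, 0.5]
gripper_width: 0.001
grasp_force: 0.0
```

```bash
python3 look.py w22
```

```text
t 36.15 pos [0.568 0.333 0.379] yaw_y 3.55 z [-0.011 -0.    -1.   ] q [-1.03  0.41  0.6   1.46 -0.24  1.35 -0.36] F [ 0.1 -0.9  0.5] w 0.001 g 0.0
orange [285. 131.] 45863 [566. 364.] [149. 253.] 2.4 z [0.187 0.188 0.19 ] top [0.574 0.419 0.19 ]
green [167. 294.] 2091 [409.  98.] [ 73. 155.] 71.3 z [0.009 0.035 0.037] top [0.383 0.116 0.037]
```

View pics/w22.png

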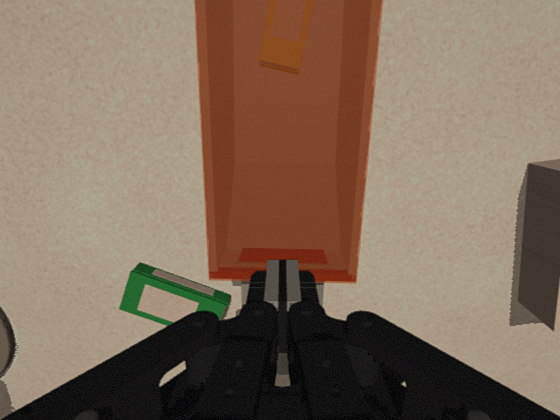

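View from above: the shelf is clear, the flap shut (283,255), and the last case lies far down the store floor (287,40). Handing in.

```bash
python3 -c "
from station import *
print(hand_in())"
```

```text
the job is handed in; nothing more can be done
None
```

I pressed the green, orange and yellow cases shut (no blue case was on the bench), pushed each through the flap into the store, and handed the job in. The last pictures show the flap closed and the shelf clear, but I could see only the last case through the roof, and `hand_in()` gave no verdict. The arm never went near the bottle, jar or dish.

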